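Load the soak-test fixture

ROBOT

A 7-joint arm with a two-finger parallel gripper is mounted at the origin on a cart in front of the work surface, level with it; the furniture and walls round the work are solid. World frame = base frame: x ahead of the robot, y to its left, z up, the work surface at z = 0. Lengths are in m, angles in rad, forces in N, time in s.
With the tool pointing down it reaches from about 0.425 to 0.925 m from the base axis. Payload 6.8 kg.
Tool frame: the origin (TCP) lies at the very end of the fingers, on their centre line; the grasp point (between the pads) lies r.grip_depth behind it (r.grip_depth is the distance from the TCP to the grasp point, in m); z points along the fingers, x is the direction in which the jaws open and shut, and the axes are right-handed (so a half turn about z gives the same grasp; the last joint's range is limited). The gripper opens to 85 mm and grips with 20 to 120 N. Pads are 22 mm wide; open, the fingers measure 114 mm over their backs; the gripper's body (76 mm by 85 mm) begins 54 mm behind the grasp point. The pads swing forward as they close: fully open they stand 13 mm farther back than shut.
Start: joints at [-1.24, 0.477, 0.022, 1.555, -0.011, 1.109, -0.083], TCP at [0.287, 0.611, 0.231] pointing down, gripper open.
Joint ranges: [-2.96, 2.96], [-0.34, 2.1], [-1.41, 1.46], [0.24, 2.44], [-1.37, 4.51], [0.17, 1.92], [-2.96, 2.96]. Speed limits (rad/s): [2.39, 2.39, 3.14, 3.14, 3.14, 3.14, 3.14].

INTERFACE

Orientations are given as a rotation vector (axis times angle).
In Python, from bench import readout, grab_frame, workorder, r gives the robot as it stands.
- The arm moves only by the shell command python3 -m handwheel 'ROWS' [FORCE]. ROWS is text: rows parted by semicolons, each of 7 numbers parted by spaces: the shift along the tool's x, y, z in mm, then the turn, a rotation vector about the tool's x, y, z in degrees, then the finger opening in mm, from 0 to 85.4. A call has 1 to 12 rows; each row is the pose to reach, as a shift and turn from the pose commanded when the call began, along the tool's axes at that moment; what a row does not reach only later rows make up. A row lasts 1/8 s, in which the tool goes at most 62.5 mm and 10.7 degrees, less where a joint would pass 70% of its speed; a pose out of reach is approached as far as the arm can. A call with a gripper value outside its range is refused whole. The fingers move at their own pace and stop on an object; FORCE is the grip in N (left out, the last holds). Time passes only in rows, so rows that repeat a pose let the fingers close. It gives the time, the measured TCP pose, the force and the opening at its end, in the units of the state.
- readout.get_obs(): the state, without advancing time (a new reading comes with each control period).
- grab_frame(name): name is "scene" or "side" or "wrist"; returns a dict with "pixels" (420x560x3 uint8, red, green, blue), "fx", "fy", "cx", "cy" (pixels), "rvec" (rotation vector, rad) and "tvec" (3), from world to camera coordinates, as OpenCV has them. Camera axes: x right, y down, z forward; pixel columns grow to the right and rows downward; lengths in m; the calibration is good to about 2 mm. A picture is of the moment at which its call begins. There is no depth.
- workorder.hand_in(): hands the job in, once; it reports no verdict.
The state is a dict: "clock": time; "joints": joint angles; "qvel": joint speeds; "tau": joint torques, N m; "tcp_pos": TCP position; "orientation": TCP orientation; "contact_force": force on the tool from outside, world axes, zero at the start; "moment": the same for the moment, N m; "grip_width": finger opening in m.
Only numpy, scipy, OpenCV 4.12 (cv2) and the standard library are available. Lean on these libraries where they do the work, as an engineer would, in place of code of your own. Each camera call takes 0.05 s, during which the arm holds its last target.

TASK

Load the soak-test fixture with every filter module that lies on the bench: unscrew the black cap from the threaded boss and park it open side down, centred and level, in the round concave cup, then lift the cover plate off its pins and lay it flat on the rubber pad. Set each module flat into a pocket of its own in the fixture, and only when all are in seat the cover back on both pins, fully down on its standoffs; the cap stays parked in the cup, for it goes back on after inspection. Leave everything else on the bench where it is.

Things in the scene. Friction and masses are not known exactly. Their poses are not given: they have to be found in the camera images.
- fixture: fixed dark steel base block, 160 x 190 mm (x, y), 15 mm high, origin at the centre of its underside; yaw varies. On it four shallow pockets and four aluminium standoffs 12 mm thick at (+-64, +-78) mm, tops at z 39 mm; those at (+64,+78) and (-64,-78) carry round-nosed 7 mm pins that end at z 50 mm.
- boss (a point): centre of the top, 75 mm above the bench, of the brass threaded boss on the fixture's axis: 26 mm core, 31 mm over the thread. Right-hand thread, lead 12 mm: turned anticlockwise seen from above the cap rises 12 mm a turn, stays where it is left, and comes free after about two turns (24 mm up); until then it cannot be pulled off. Play about 1.4 mm axially, 0.7 mm sideways.
- pocket_0 (a point): centre of the floor (z 15 mm on the fixture) of the pocket at (-38, -45) mm in the fixture's frame; the pocket is 34 mm along the fixture's x and 46 mm along its y, axes as the fixture, inside a rim 4 mm high and 3 mm thick. A module (30 x 42) goes in with its long side along y, either way round.
- pocket_1 (a point): the same for the pocket at (-38, +45) mm
- pocket_2 (a point): the same for the pocket at (+38, -45) mm
- pocket_3 (a point): the same for the pocket at (+38, +45) mm
- cap: loose black plastic fluted screw cap, 43 mm across, 40 mm high, about 50 g, origin at the centre of its open underside, z up; the skirt's lower edge is rounded and centres itself in the cup. At the start it is screwed down, its underside on the cover (42 mm above the bench), its lower 12 mm inside the cover's square collar: grip the upper 15 mm, at any yaw.
- cup: fixed grey round parking cup, 72 mm across, 26 mm high, with a conical hollow (59 mm wide at the mouth, 28 mm at its floor); origin at the centre of its underside
- cup_seat (a point): where the cap's origin comes to lie when it sits in the cup: on the cup's axis, 13 mm above the bench
- cover: loose aluminium plate, 150 x 180 x 3 mm (x, y, z), about 220 g, origin at the centre of its underside. Centre hole 36 mm; 10 mm holes at (+64,+78) and (-64,-78) mm for the pins (fits after half a turn too). A square collar to lift it by, 58 mm outside, sides along x and y, stands round the centre, z 3 to 15 mm. Seated: underside 39 mm above the bench, axes along the fixture's.
- pad: fixed thin rubber pad on the bench, 170 x 200 x 3 mm, origin at the centre of its underside: the place to lay the cover meanwhile (cover's centre within 60 mm of the pad's)
- module_0: loose filter module: green board 30 x 42 mm (x, y) with a white cover, 17 mm high, origin at the centre of its underside; absent in some runs. Grip it across its 30 mm side.
- module_1: loose filter module: green board 30 x 42 mm (x, y) with a white cover, 17 mm high, origin at the centre of its underside; absent in some runs. Grip it across its 30 mm side.
- module_2: loose filter module: green board 30 x 42 mm (x, y) with a white cover, 17 mm high, origin at the centre of its underside; absent in some runs. Grip it across its 30 mm side.
- module_3: loose filter module: green board 30 x 42 mm (x, y) with a white cover, 17 mm high, origin at the centre of its underside; absent in some runs. Grip it across its 30 mm side.
- solder_spool: bystander: spool of solder, 56 mm across, 45 mm high
- flux_pot: bystander: flat round pot, 46 mm across, 22 mm high
- heatsink: bystander: finned heatsink, 34 x 50 x 26 mm
There are look-alikes about, which are no part of the job. Leave any brown or turquoise look-alike of the module_2 alone.

How it is judged:
On the way, in this order (a step that is already met when the one before it is completed fails the run):
1. the cap is unscrewed and parked, level and centred, in the cup (horizontal distance between cap and cup_seat below 0.004 m and z of cap in the frame of cup_seat below 0.004 m and angle between cap's own z axis and vertical below 0.12 rad and contact force between the fingers and cap below 0.1 N), for 0.3 s.
2. the cover lies flat on the pad (horizontal distance between cover and pad below 0.06 m and height (world z) of cover below 0.012 m and angle between cover's own z axis and vertical below 0.08 rad and contact force between the fingers and cover below 0.1 N), for 0.3 s.
3. with the cover off, every module lies flat in a pocket (((horizontal distance between module_0 and pocket_0 below 0.005 m and z of module_0 in the frame of pocket_0 between -0.003 and 0.003 m) or (horizontal distance between module_0 and pocket_1 below 0.005 m and z of module_0 in the frame of pocket_1 between -0.003 and 0.003 m) or (horizontal distance between module_0 and pocket_2 below 0.005 m and z of module_0 in the frame of pocket_2 between -0.003 and 0.003 m) or (horizontal distance between module_0 and pocket_3 below 0.005 m and z of module_0 in the frame of pocket_3 between -0.003 and 0.003 m)) and ((horizontal distance between module_1 and pocket_0 below 0.005 m and z of module_1 in the frame of pocket_0 between -0.003 and 0.003 m) or (horizontal distance between module_1 and pocket_1 below 0.005 m and z of module_1 in the frame of pocket_1 between -0.003 and 0.003 m) or (horizontal distance between module_1 and pocket_2 below 0.005 m and z of module_1 in the frame of pocket_2 between -0.003 and 0.003 m) or (horizontal distance between module_1 and pocket_3 below 0.005 m and z of module_1 in the frame of pocket_3 between -0.003 and 0.003 m)) and ((horizontal distance between module_2 and pocket_0 below 0.005 m and z of module_2 in the frame of pocket_0 between -0.003 and 0.003 m) or (horizontal distance between module_2 and pocket_1 below 0.005 m and z of module_2 in the frame of pocket_1 between -0.003 and 0.003 m) or (horizontal distance between module_2 and pocket_2 below 0.005 m and z of module_2 in the frame of pocket_2 between -0.003 and 0.003 m) or (horizontal distance between module_2 and pocket_3 below 0.005 m and z of module_2 in the frame of pocket_3 between -0.003 and 0.003 m)) and ((horizontal distance between module_3 and pocket_0 below 0.005 m and z of module_3 in the frame of pocket_0 between -0.003 and 0.003 m) or (horizontal distance between module_3 and pocket_1 below 0.005 m and z of module_3 in the frame of pocket_1 between -0.003 and 0.003 m) or (horizontal distance between module_3 and pocket_2 below 0.005 m and z of module_3 in the frame of pocket_2 between -0.003 and 0.003 m) or (horizontal distance between module_3 and pocket_3 below 0.005 m and z of module_3 in the frame of pocket_3 between -0.003 and 0.003 m)) and angle between each of module_0, module_1, module_2, module_3's own z axis and vertical below 0.1 rad and horizontal distance between cover and fixture above 0.12 m and contact force between the fingers and module_0 below 0.1 N and contact force between the fingers and module_1 below 0.1 N and contact force between the fingers and module_2 below 0.1 N and contact force between the fingers and module_3 below 0.1 N), for 0.3 s.
At the end, for the whole second after the job is handed in: cap in the cup (within 4 mm sideways and in height, 7 degrees of level); every module flat in a pocket (within 5 mm of its centre, 3 mm of its floor); cover down on its standoffs over the pins (within 4 mm sideways, 2.5 mm in height, 2 to 3 degrees); all at rest (horizontal distance between cap and cup_seat below 0.004 m and z of cap in the frame of cup_seat below 0.004 m and angle between cap's own z axis and vertical below 0.12 rad and ((horizontal distance between module_0 and pocket_0 below 0.005 m and z of module_0 in the frame of pocket_0 between -0.003 and 0.003 m) or (horizontal distance between module_0 and pocket_1 below 0.005 m and z of module_0 in the frame of pocket_1 between -0.003 and 0.003 m) or (horizontal distance between module_0 and pocket_2 below 0.005 m and z of module_0 in the frame of pocket_2 between -0.003 and 0.003 m) or (horizontal distance between module_0 and pocket_3 below 0.005 m and z of module_0 in the frame of pocket_3 between -0.003 and 0.003 m)) and ((horizontal distance between module_1 and pocket_0 below 0.005 m and z of module_1 in the frame of pocket_0 between -0.003 and 0.003 m) or (horizontal distance between module_1 and pocket_1 below 0.005 m and z of module_1 in the frame of pocket_1 between -0.003 and 0.003 m) or (horizontal distance between module_1 and pocket_2 below 0.005 m and z of module_1 in the frame of pocket_2 between -0.003 and 0.003 m) or (horizontal distance between module_1 and pocket_3 below 0.005 m and z of module_1 in the frame of pocket_3 between -0.003 and 0.003 m)) and ((horizontal distance between module_2 and pocket_0 below 0.005 m and z of module_2 in the frame of pocket_0 between -0.003 and 0.003 m) or (horizontal distance between module_2 and pocket_1 below 0.005 m and z of module_2 in the frame of pocket_1 between -0.003 and 0.003 m) or (horizontal distance between module_2 and pocket_2 below 0.005 m and z of module_2 in the frame of pocket_2 between -0.003 and 0.003 m) or (horizontal distance between module_2 and pocket_3 below 0.005 m and z of module_2 in the frame of pocket_3 between -0.003 and 0.003 m)) and ((horizontal distance between module_3 and pocket_0 below 0.005 m and z of module_3 in the frame of pocket_0 between -0.003 and 0.003 m) or (horizontal distance between module_3 and pocket_1 below 0.005 m and z of module_3 in the frame of pocket_1 between -0.003 and 0.003 m) or (horizontal distance between module_3 and pocket_2 below 0.005 m and z of module_3 in the frame of pocket_2 between -0.003 and 0.003 m) or (horizontal distance between module_3 and pocket_3 below 0.005 m and z of module_3 in the frame of pocket_3 between -0.003 and 0.003 m)) and angle between each of module_0, module_1, module_2, module_3's own z axis and vertical below 0.1 rad and horizontal distance between cover and fixture below 0.004 m and z of cover in the frame of fixture between 0.0365 and 0.0415 m and angle between the x axis of cover and the x axis of fixture, either way round below 0.05 rad and angle between cover's own z axis and vertical below 0.03 rad and linear speed of each of cover, cap below 0.02 m/s); the robot touches nothing.
It fails at once if a bystander is pushed more than 40 mm (distance of any of solder_spool, flux_pot, heatsink from where it was at the start of the episode above 0.04 m).
Of module_0, module_1, module_2, module_3 only 2 to 4 are there at a start; the rules pass over those that are not, and their reading is None.
At some moment in a run one of module_0, module_1, module_2, module_3 may be knocked a few centimetres aside while the robot is not near it.
It also fails if it takes over 210 s, if anything falls off the work surface, if the arm or the gripper's body presses on something with over 40 N, if the wrist force passes 120 N, or if a joint passes its speed limit or range.

## Working session

There is one attempt and no reset: what is moved stays moved. The work goes in short steps, Python scripts to look and compute and a shell command to move; the robot and the scene stay as the last step left them, time stands still between calls to the robot, and variables do not carry over. Pictures are saved under pics/ and viewed, and the job is handed in when it is done.

```bash
mkdir -p pics; ls; python3 - <<'E'
from bench import readout, grab_frame, workorder, r
import cv2
o=readout.get_obs()
for k,v in o.items(): print(k,v)
print(r.grip_depth)
for n in ("scene","side","wrist"):
    f=grab_frame(n); cv2.imwrite(f"pics/a_{n}.png",f["pixels"][:,:,::-1]); print(n,f["fx"],f["fy"],f["cx"],f["cy"],f["rvec"],f["tvec"])
E
```

```text
pics
clock 0.0
joints [-1.24008268  0.47781638  0.02236068  1.55640962 -0.01151891  1.1093347
 -0.08308723]
qvel [ 6.63145565e-04 -1.00779779e-03 -1.12033305e-03  1.89620007e-05
  1.08824881e-03  6.75122544e-04 -6.33281353e-04]
tau [ 5.19705773e-04 -5.96448934e+01  1.60841994e+00 -2.81206477e+01
  1.25251128e-02  8.90010386e-03 -2.88354130e-06]
tcp_pos [0.28655627 0.61051153 0.23033288]
orientation [ 2.65075413e+00  1.68411127e+00 -2.32285315e-03]
contact_force [ 0.29336706 -0.35982996  0.44281918]
moment [ 0.03248747  0.00774429 -0.03086425]
grip_width 0.08512413780743724
0.0187
scene 483.35001177343435 483.35001177343435 282.9467315032614 205.45177022055677 [ 2.27651969 -0.98189509  0.33946607] [-0.15715348  0.5231688   1.02843471]
side 467.1869257228652 467.1869257228652 277.7975679308815 207.59574478300817 [ 0.13877973 -2.81263157  1.34045143] [ 0.56331784 -0.10616901  1.70472241]
wrist 302.243623449946 302.243623449946 275.60115557274537 212.3452410633623 [-2.45688865 -1.56321346 -0.20436574] [-0.67409023 -0.03406449  0.3781056 ]
```

View pics/a_scene.png

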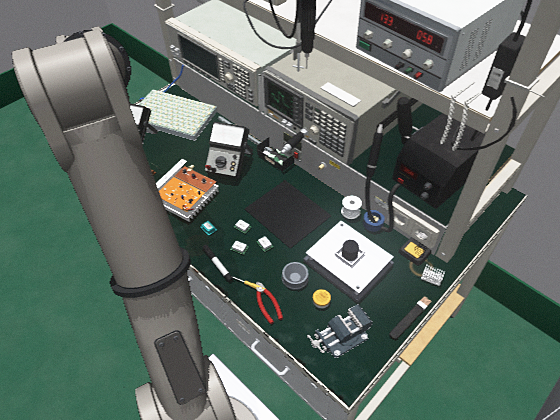

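View pics/a_side.png

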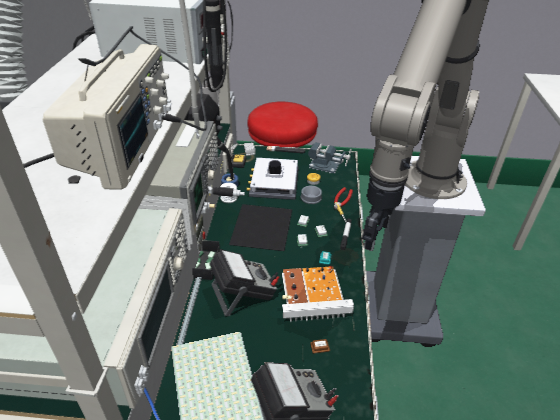

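View pics/a_wrist.png

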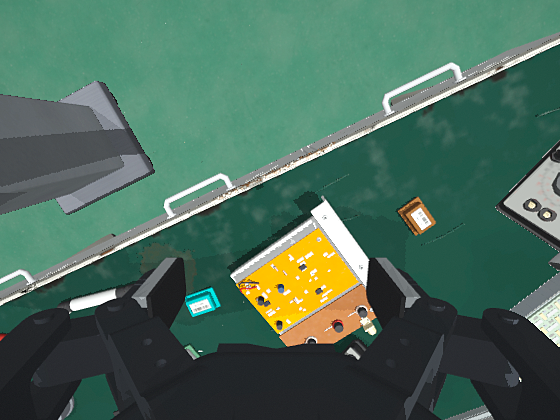

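```bash
cat > h.py <<'E'
import numpy as np, cv2
from scipy.spatial.transform import Rotation as R
from bench import readout, grab_frame, workorder, r
def K(f): return np.array([[f["fx"],0,f["cx"]],[0,f["fy"],f["cy"]],[0,0,1.]])
def ray(f,uv):
    Rm=R.from_rotvec(f["rvec"]).as_matrix(); c=-Rm.T@np.array(f["tvec"])
    d=Rm.T@np.linalg.inv(K(f))@np.array([uv[0],uv[1],1.]); return c,d
def p2w(f,uv,z):
    c,d=ray(f,uv); return c+d*(z-c[2])/d[2]
def w2p(f,P):
    p,_=cv2.projectPoints(np.atleast_2d(np.array(P,float)),np.array(f["rvec"],float),np.array(f["tvec"],float),K(f),None); return p[:,0]
def tri(fs,uvs):
    A=np.zeros((3,3));b=np.zeros(3)
    for f,uv in zip(fs,uvs):
        c,d=ray(f,uv); d/=np.linalg.norm(d); M=np.eye(3)-np.outer(d,d); A+=M;b+=M@c
    return np.linalg.solve(A,b)
def crop(f,name,x0,y0,x1,y1,s):
    im=f["pixels"][y0:y1,x0:x1,::-1]; im=cv2.resize(im,None,fx=s,fy=s,interpolation=cv2.INTER_CUBIC); cv2.imwrite("pics/"+name+".png",im)
def T():
    o=readout.get_obs(); return np.array(o["tcp_pos"]),R.from_rotvec(o["orientation"]).as_matrix()
def totool(p,yaw=None):
    """shift mm in tool axes to world TCP p; turn rotvec deg to vertical with jaw axis at yaw(rad)"""
    t,Rm=T(); s=Rm.T@(np.array(p)-t)*1000
    out=[s.round(1)]
    if yaw is not None:
        best=None
        for k in(0,np.pi):
            x=np.array([np.cos(yaw+k),np.sin(yaw+k),0]); z=np.array([0,0,-1.]); G=np.c_[x,np.cross(z,x),z]
            rv=R.from_matrix(Rm.T@G).as_rotvec(degrees=True)
            out.append(rv.round(1))
    return out
def st():
    o=readout.get_obs(); print("t",round(o["clock"],2),"tcp",np.round(o["tcp_pos"],4),"F",np.round(o["contact_force"],1),"w",round(o["grip_width"]*1000,1),"q7",round(o["joints"][6],2)); 
    Rm=R.from_rotvec(o["orientation"]).as_matrix(); print("jaw yaw deg",np.degrees(np.arctan2(Rm[1,0],Rm[0,0])).round(2),"tilt",np.round(Rm[:2,2],4))
E
python3 - <<'E'
from h import *
f=grab_frame("scene"); crop(f,"b_scene",180,170,460,370,2.8)
f=grab_frame("side"); crop(f,"b_side",200,140,370,360,2.7)
E
```

```text
(no output)
```

View pics/b_scene.png

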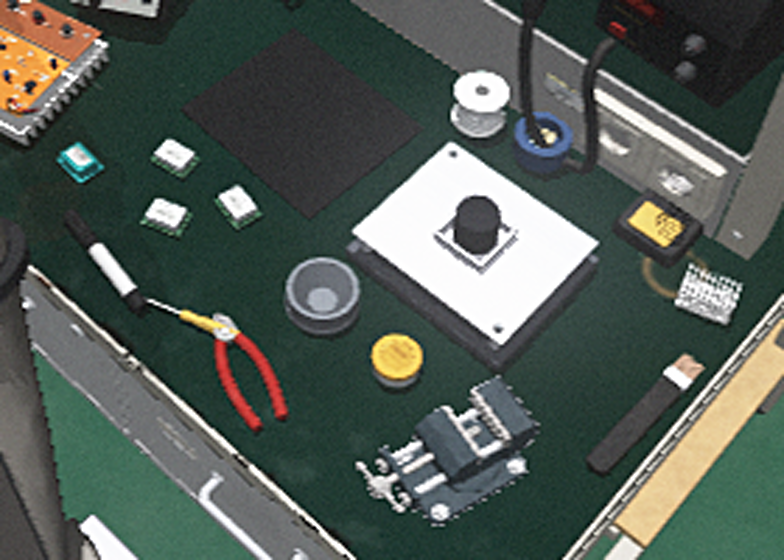

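View pics/b_side.png

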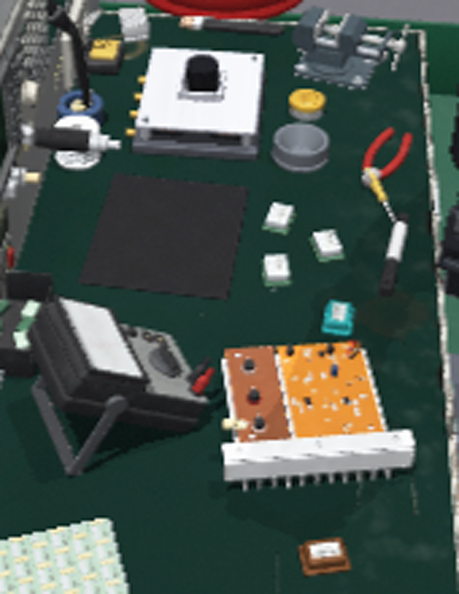

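Candidates for a module: white/green boards at scene (243,226), (239,247), (265,243) (chosen); turquoise look-alike (208,228) and brown look-alike (side 320,346) (not). Cap: black cylinder (350,250); the cup is grey (295,275), the solder iron holder blue (373,220) is not a cup. The crops confirm this.

```bash
python3 - <<'E'
from h import *
a=grab_frame("scene"); b=grab_frame("side")
S=lambda u,v:(180+u/2.8,170+v/2.8)
D=lambda u,v:(200+u/2.7,140+v/2.7)
pr=lambda n,*x:print(n,*[np.round(i,3) for i in x])
pr("cap top c",p2w(a,S(477,207),.082),p2w(b,D(203,60),.082))
pr("cup mouth",p2w(a,S(323,288),.026),p2w(b,D(300,138),.026))
for n,s,d in(("m",(176,155),(279,214)),("m",(165,214),(326,242)),("m",(238,203),(276,266))):
    pr(n,p2w(a,S(*s),.017),p2w(b,D(*d),.017))
pr("pad",*[p2w(a,S(*s),.003)[:2] for s in((293,30),(183,106),(309,216),(423,130))])
pr("padside",*[p2w(b,D(*s),.003)[:2] for s in((115,175),(248,184),(226,298),(81,280))])
pr("cover",*[p2w(a,S(*s),.042)[:2] for s in((451,144),(352,232),(499,341),(598,243))])
pr("holes",*[p2w(a,S(*s),.042)[:2] for s in((455,155),(497,327))])
pr("spool",p2w(a,S(482,90),.045)); pr("flux",p2w(a,S(398,352),.022))
pr("turq",p2w(a,S(78,160),.017)); pr("iron",p2w(a,S(543,130),.03))
E
```

```text
cap top c [0.577 0.087 0.082] [0.569 0.084 0.082]
cup mouth [0.439 0.155 0.026] [0.438 0.161 0.026]
m [0.457 0.377 0.017] [0.457 0.301 0.017]
m [0.399 0.331 0.017] [0.401 0.345 0.017]
m [0.458 0.288 0.017] [0.456 0.392 0.017]
pad [0.675 0.418] [0.514 0.428] [0.502 0.232] [0.664 0.219]
padside [0.663 0.233] [0.498 0.232] [0.509 0.434] [0.673 0.423]
cover [0.644 0.169] [0.497 0.171] [ 0.499 -0.005] [ 0.647 -0.009]
holes [0.636 0.157] [0.509 0.005]
spool [0.72  0.189 0.045]
flux [0.438 0.06  0.022]
turq [0.384 0.446 0.017]
iron [0.731 0.117 0.03 ]
```

```bash
python3 - <<'E'
from h import *
st()
print(totool([.56,.085,.26],np.radians(0)))
f=grab_frame("wrist"); c,_=ray(f,(275,212)); t,Rm=T(); print("cam in tool",Rm.T@(c-t)); print(Rm.T@R.from_rotvec(f["rvec"]).as_matrix().T)
E
```

```text
t 0.35 tcp [0.2867 0.611  0.2311] F [-0.5  0.3  0.4] w 85.3 q7 -0.08
jaw yaw deg 64.86 tilt [-0.0001 -0.0004]
[array([-360. ,  470.8,  -28.8]), array([ 0. ,  0. , 64.9]), array([  -0. ,    0. , -115.1])]
cam in tool [-6.74842063e-05 -6.59957702e-02 -1.42321418e-01]
[[ 9.99999447e-01  1.05064421e-03  5.23754310e-05]
 [-1.02821945e-03  9.65714079e-01  2.59605973e-01]
 [ 2.22173822e-04 -2.59605883e-01  9.65714625e-01]]
```

```bash
python3 -m handwheel '-30 39 -5 0 0 5 85; -66 86 -10 0 0 10 85; -102 133 -14 0 0 16 85; -138 180 -18 0 0 22 85; -174 227 -22 0 0 29 85; -210 275 -26 0 0 36 85; -246 322 -28 0 0 43 85; -282 369 -29 0 0 50 85; -318 416 -29 0 0 56 85; -345 450 -29 0 0 61 85; -360 471 -29 0 0 65 85; -360 471 -29 0 0 65 85'; python3 - <<'E'
from h import *
st()
f=grab_frame("wrist"); cv2.imwrite("pics/c_wrist.png",f["pixels"][:,:,::-1])
f=grab_frame("side"); crop(f,"c_side",200,140,400,360,2.7)
E
```

```text
clock: 1.9
tcp_pos: [0.5608, 0.0837, 0.2603]
orientation: [3.141, -0.009, 0.0]
contact_force: [-0.4, 0.3, 0.4]
grip_width: 0.0848
t 1.9 tcp [0.5608 0.0837 0.2603] F [-0.4  0.3  0.4] w 84.8 q7 -0.12
jaw yaw deg -0.33 tilt [ 0.0003 -0.0004]
```

View pics/c_wrist.png

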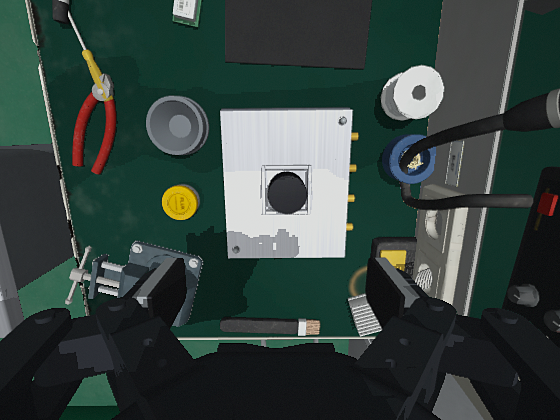

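```bash
python3 - <<'E'
from h import *
f=grab_frame("wrist")
crop(f,"d1",210,95,360,265,4.4); crop(f,"d2",130,80,230,170,6)
np.save("fw.npy",f["pixels"])
E
```

```text
(no output)
```

View pics/d1.png

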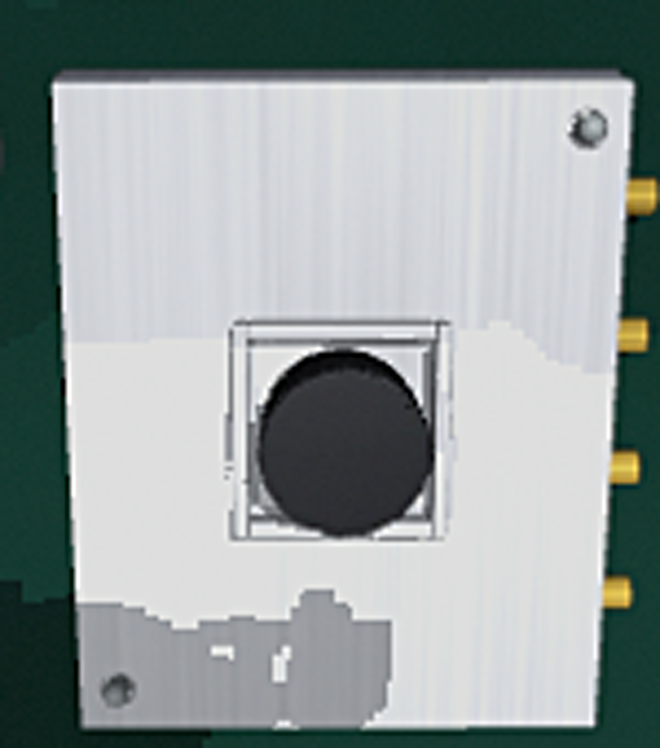

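View pics/d2.png

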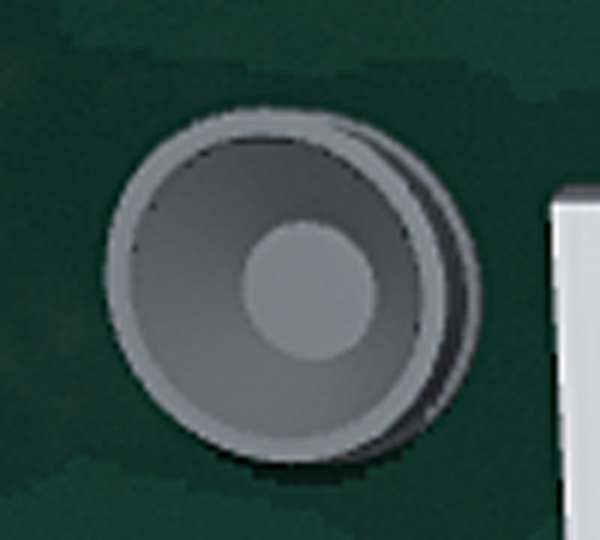

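```bash
cat >> h.py <<'E'
def uc(u,v,x0,y0,s): return ((u+.5)/s-.5+x0,(v+.5)/s-.5+y0)
E
python3 - <<'E'
from h import *
f=grab_frame("wrist")
U=lambda u,v:uc(u,v,210,95,4.4)
cs=[p2w(f,U(*q),.042)[:2] for q in((52,78),(632,80),(595,725),(82,727))]
print(np.round(cs,4),np.mean(cs,0)); 
cs=np.array(cs)
print("edges yaw deg",[np.degrees(np.arctan2(*(d)[::-1])).round(2) for d in (cs[1]-cs[0],cs[2]-cs[3],cs[1]-cs[2],cs[0]-cs[3])], [np.linalg.norm(d).round(4) for d in (cs[1]-cs[0],cs[1]-cs[2])])
p=[p2w(f,U(*q),.050)[:2] for q in((592,126),(118,690))]; print("pins",p,np.mean(p,0),np.degrees(np.arctan2(*(p[0]-p[1])[::-1])-np.arctan2(78,64)),np.linalg.norm(p[0]-p[1]))
print("cap",p2w(f,U(346,450),.082)); 
c2=[p2w(f,U(*q),.054)[:2] for q in((230,322),(453,322),(443,540),(231,540))];print("collar",np.mean(c2,0))
print("cup",p2w(f,uc(276,286,130,80,6),.026), "floor",p2w(f,uc(310,290,130,80,6),.008))
E
```

```text
[[ 0.4976  0.1736]
 [ 0.6471  0.1734]
 [ 0.6486 -0.0063]
 [ 0.4983 -0.0072]] [0.57288418 0.08335297]
edges yaw deg [np.float64(-0.07), np.float64(0.36), np.float64(90.46), np.float64(90.24)] [np.float64(0.1496), np.float64(0.1797)]
pins [array([0.63574022, 0.16176138]), array([0.51034277, 0.00770478])] [0.5730415  0.08473308] 0.22476270045261518 0.19864026834242288
cap [0.5728761  0.08431774 0.082     ]
collar [0.57220962 0.08287619]
cup [0.43908352 0.15737713 0.026     ] floor [0.44040389 0.15680825 0.008     ]
```

```bash
python3 -m handwheel '2 0 5 0 0 8 85; 6 0 20 0 0 18 85; 10 0 40 0 0 28 85; 12 0 60 0 0 38 85; 12 0 75 0 0 48 85; 12 0 90 0 0 58 85; 12 0 100 0 0 68 85; 12 0 110 0 0 78 85; 12 0 118 0 0 88 85; 12 0 124 0 0 98 85; 12 0 130 0 0 108 85; 12 0 130 0 0 118 85'; python3 - <<'E'
from h import *
st(); print(totool([.5729,.0841,.056]))
f=grab_frame("wrist"); cv2.imwrite("pics/e_wrist.png",f["pixels"][:,:,::-1])
E
```

```text
clock: 3.6
tcp_pos: [0.5714, 0.0871, 0.1296]
orientation: [1.611, -2.696, -0.002]
contact_force: [0.3, -0.4, 0.2]
grip_width: 0.0849
t 3.6 tcp [0.5714 0.0871 0.1296] F [ 0.3 -0.4  0.2] w 84.9 q7 -1.8
jaw yaw deg -118.28 tilt [-0.0015  0.0008]
[array([ 1.9, -2.9, 73.6])]
```

View pics/e_wrist.png

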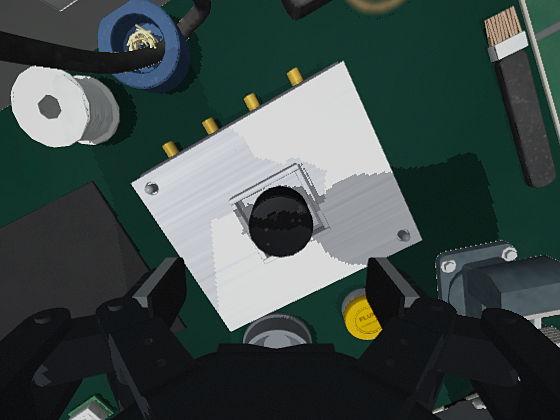

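```bash
python3 -m handwheel '2 -3 20 0 0 0 85; 2 -3 40 0 0 0 85; 2 -3 55 0 0 0 85; 2 -3 65 0 0 0 85; 2 -3 71 0 0 0 85; 2 -3 73 0 0 0 85; 2 -3 73 0 0 0 85'; python3 - <<'E'
from h import *
st(); print(totool([.5729,.0841,.056]))
f=grab_frame("side"); crop(f,"f_side",220,130,340,230,6)
f=grab_frame("scene"); crop(f,"f_scene",290,190,410,290,6)
E
```

```text
clock: 4.53
tcp_pos: [0.5742, 0.0819, 0.0576]
orientation: [-1.614, 2.694, -0.0]
contact_force: [0.8, -0.6, 0.5]
grip_width: 0.0847
t 4.53 tcp [0.5742 0.0819 0.0576] F [ 0.8 -0.6  0.5] w 84.7 q7 -1.71
jaw yaw deg -118.14 tilt [0.0005 0.0002]
[array([-1.4,  2.2,  1.6])]
```

View pics/f_scene.png

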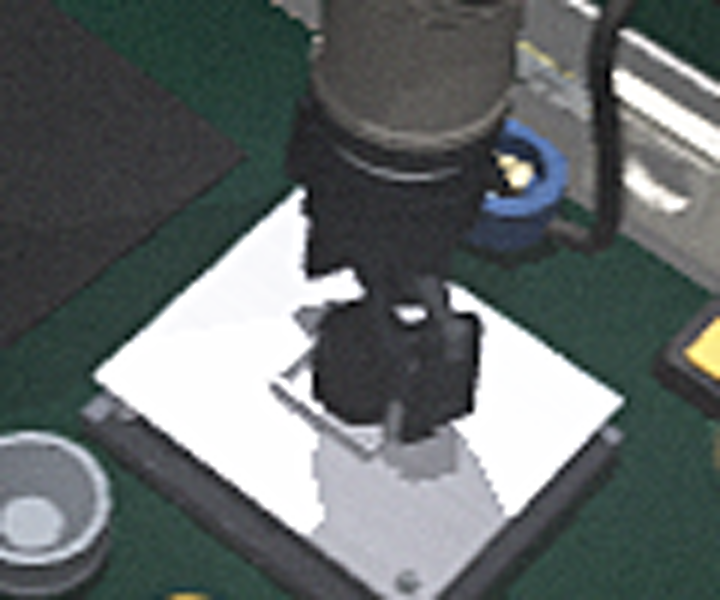

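View pics/f_side.png

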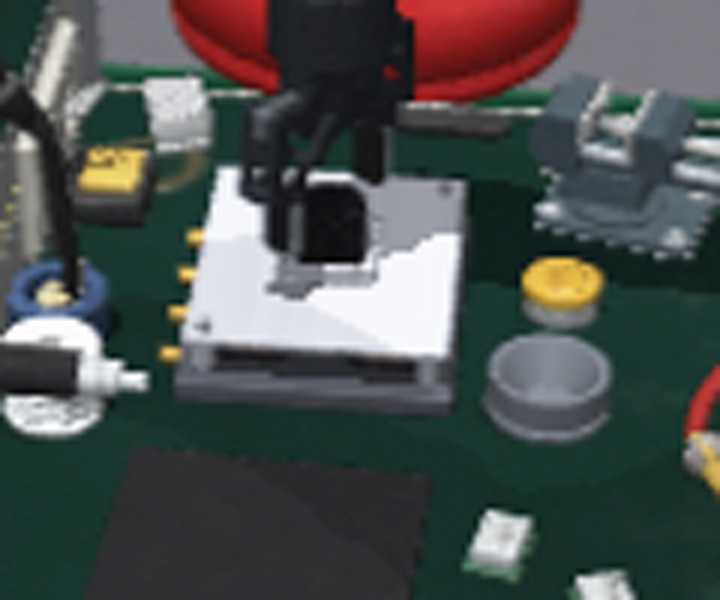

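```bash
python3 -m handwheel '-1 2 1 0 0 0 85; -1 2 1 0 0 0 70; -1 2 1 0 0 0 40; -1 2 1 0 0 0 40; -1 2 1 0 0 0 38; -1 2 1 0 0 0 38; -1 2 1 0 0 0 38; -1 2 1 0 0 0 38' 50; python3 - <<'E'
from h import *
st()
E
```

```text
clock: 5.62
tcp_pos: [0.5727, 0.0837, 0.0567]
orientation: [-1.614, 2.695, 0.0]
contact_force: [-1.0, 0.4, 5.4]
grip_width: 0.0422
t 5.62 tcp [0.5727 0.0837 0.0567] F [-1.   0.4  5.4] w 42.2 q7 -1.71
jaw yaw deg -118.15 tilt [0.0001 0.0004]
```

```bash
python3 -m handwheel '0 0 -0.3 0 0 -8 38; 0 0 -0.6 0 0 -18 38; 0 0 -1 0 0 -28 38; 0 0 -1.3 0 0 -38 38; 0 0 -1.6 0 0 -48 38; 0 0 -2 0 0 -58 38; 0 0 -2.3 0 0 -68 38; 0 0 -2.6 0 0 -78 38; 0 0 -3 0 0 -88 38; 0 0 -3.3 0 0 -98 38; 0 0 -3.6 0 0 -108 38; 0 0 -4 0 0 -118 38' 50; python3 - <<'E'
from h import *
st()
E
```

```text
clock: 7.12
tcp_pos: [0.5721, 0.0822, 0.0599]
orientation: [3.14, 0.003, -0.002]
contact_force: [-0.2, -3.6, -1.1]
grip_width: 0.0421
t 7.12 tcp [0.5721 0.0822 0.0599] F [-0.2 -3.6 -1.1] w 42.1 q7 -0.09
jaw yaw deg 0.12 tilt [-0.001  -0.0015]
```

Low forces; continue the stroke.

```bash
python3 -m handwheel '0 0 -0.3 0 0 -8 38; 0 0 -0.6 0 0 -18 38; 0 0 -1 0 0 -28 38; 0 0 -1.3 0 0 -38 38; 0 0 -1.6 0 0 -48 38; 0 0 -2 0 0 -58 38; 0 0 -2.3 0 0 -68 38; 0 0 -2.6 0 0 -78 38; 0 0 -3 0 0 -88 38; 0 0 -3.3 0 0 -98 38; 0 0 -3.6 0 0 -108 38; 0 0 -4 0 0 -118 38' 50; python3 - <<'E'
from h import *
st()
f=grab_frame("scene"); crop(f,"g_scene",290,190,410,290,6)
f=grab_frame("side"); crop(f,"g_side",220,130,340,230,6)
E
```

```text
clock: 8.62
tcp_pos: [0.5728, 0.0829, 0.064]
orientation: [1.615, 2.694, -0.001]
contact_force: [0.4, -0.9, -0.4]
grip_width: 0.0423
t 8.62 tcp [0.5728 0.0829 0.064 ] F [ 0.4 -0.9 -0.4] w 42.3 q7 1.6
jaw yaw deg 118.13 tilt [ 0.0002 -0.0006]
```

View pics/g_side.png

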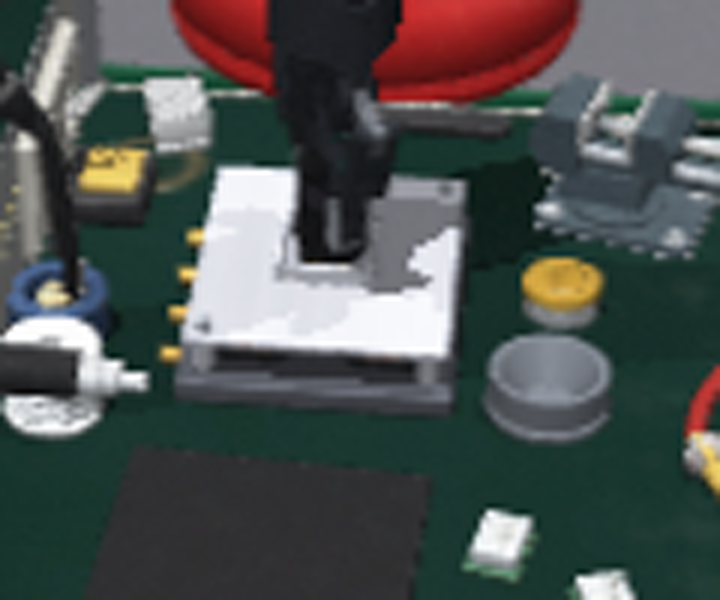

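```bash
python3 -m handwheel '0 0 -0.3 0 0 -8 38; 0 0 -0.6 0 0 -18 38; 0 0 -1 0 0 -28 38; 0 0 -1.3 0 0 -38 38; 0 0 -1.6 0 0 -48 38; 0 0 -2 0 0 -58 38; 0 0 -2 0 0 -60 38; 0 0 -2 0 0 -60 38; 0 0 -2 0 0 -60 65; 0 0 -2 0 0 -60 65; 0 0 -2 0 0 -60 65; 0 0 -2 0 0 -60 65' 50; python3 - <<'E'
from h import *
st()
E
python3 -m handwheel '0 0 0 0 0 10 65; 0 0 0 0 0 20 65; 0 0 0 0 0 30 65; 0 0 0 0 0 40 65; 0 0 0 0 0 50 65; 0 0 0 0 0 60 65; 0 0 0 0 0 70 65; 0 0 0 0 0 80 65; 0 0 0 0 0 90 65; 0 0 0 0 0 100 65; 0 0 0 0 0 110 65; 0 0 0 0 0 120 65'
python3 -m handwheel '0 0 0 0 0 10 65; 0 0 0 0 0 20 65; 0 0 0 0 0 30 65; 0 0 0 0 0 40 65; 0 0 0 0 0 50 65; 0 0 0 0 0 60 65; 0 0 0 0 0 70 65; 0 0 0 0 0 80 65; 0 0 0 0 0 90 65; 0 0 0 0 0 100 65; 0 0 0 0 0 110 65; 0 0 0 0 0 120 65'; python3 - <<'E'
from h import *
st()
E
```

```text
clock: 10.22
tcp_pos: [0.5726, 0.0837, 0.0663]
orientation: [0.059, 3.141, 0.0]
contact_force: [0.5, 0.2, 0.6]
grip_width: 0.0647
t 10.22 tcp [0.5726 0.0837 0.0663] F [0.5 0.2 0.6] w 64.7 q7 2.48
jaw yaw deg 177.84 tilt [0. 0.]
clock: 11.72
tcp_pos: [0.5726, 0.0838, 0.0663]
orientation: [-2.754, -1.512, -0.0]
contact_force: [-0.6, 0.2, -0.3]
grip_width: 0.0649
clock: 13.22
tcp_pos: [0.5725, 0.0841, 0.0663]
orientation: [-2.686, 1.629, 0.0]
contact_force: [0.4, 0.2, 0.1]
grip_width: 0.0649
t 13.22 tcp [0.5725 0.0841 0.0663] F [0.4 0.2 0.1] w 64.9 q7 -0.97
jaw yaw deg -62.46 tilt [-0.0001  0.0004]
```

```bash
python3 -m handwheel '0 0 0 0 0 10 65; 0 0 0 0 0 20 65; 0 0 0 0 0 30 65; 0 0 0 0 0 40 65; 0 0 0 0 0 50 65; 0 0 0 0 0 60 65; 0 0 0 0 0 70 65; 0 0 0 0 0 70 38; 0 0 0 0 0 70 38; 0 0 0 0 0 70 38; 0 0 0 0 0 70 38; 0 0 0 0 0 70 38' 50
python3 -m handwheel '0 0 -0.3 0 0 -8 38; 0 0 -0.6 0 0 -18 38; 0 0 -1 0 0 -28 38; 0 0 -1.3 0 0 -38 38; 0 0 -1.6 0 0 -48 38; 0 0 -2 0 0 -58 38; 0 0 -2.3 0 0 -68 38; 0 0 -2.6 0 0 -78 38; 0 0 -3 0 0 -88 38; 0 0 -3.3 0 0 -98 38; 0 0 -3.6 0 0 -108 38; 0 0 -4 0 0 -118 38' 50; python3 - <<'E'
from h import *
st()
E
```

```text
clock: 14.72
tcp_pos: [0.573, 0.0837, 0.0666]
orientation: [-1.274, 2.871, 0.0]
contact_force: [-0.0, 0.0, 3.0]
grip_width: 0.0421
clock: 16.23
tcp_pos: [0.572, 0.0815, 0.0702]
orientation: [3.116, -0.38, -0.001]
contact_force: [-0.1, -5.4, 2.3]
grip_width: 0.0415
t 16.23 tcp [0.572  0.0815 0.0702] F [-0.1 -5.4  2.3] w 41.5 q7 -0.3
jaw yaw deg -13.9 tilt [-0.0012 -0.002 ]
```

```bash
python3 -m handwheel '0 0 -0.3 0 0 -8 38; 0 0 -0.6 0 0 -18 38; 0 0 -1 0 0 -28 38; 0 0 -1.3 0 0 -38 38; 0 0 -1.6 0 0 -48 38; 0 0 -2 0 0 -58 38; 0 0 -2.3 0 0 -68 38; 0 0 -2.6 0 0 -78 38; 0 0 -3 0 0 -88 38; 0 0 -3.3 0 0 -98 38; 0 0 -3.6 0 0 -108 38; 0 0 -4 0 0 -118 38' 50
python3 -m handwheel '0 0 -0.3 0 0 -8 38; 0 0 -0.6 0 0 -18 38; 0 0 -0.9 0 0 -28 38; 0 0 -1.2 0 0 -38 38; 0 0 -1.4 0 0 -45 38; 0 0 -1.4 0 0 -45 38; 0 0 -1.4 0 0 -45 38; 0 0 -1.4 0 0 -45 65; 0 0 -1.4 0 0 -45 65; 0 0 -1.4 0 0 -45 65; 0 0 -1.4 0 0 -45 65' 50
python3 - <<'E'
from h import *
st()
f=grab_frame("scene"); crop(f,"i_scene",290,190,410,290,6)
f=grab_frame("side"); crop(f,"i_side",220,130,340,230,6)
E
```

```text
clock: 17.73
tcp_pos: [0.5736, 0.0822, 0.0747]
orientation: [1.93, 2.476, 0.0]
contact_force: [2.1, -1.5, 1.8]
grip_width: 0.0421
clock: 19.1
tcp_pos: [0.5724, 0.0837, 0.0755]
orientation: [-0.843, -3.026, 0.0]
contact_force: [0.4, 0.2, 0.8]
grip_width: 0.0648
t 19.1 tcp [0.5724 0.0837 0.0755] F [0.4 0.2 0.8] w 64.8 q7 2.06
jaw yaw deg 148.86 tilt [-0.0005 -0.0001]
```

View pics/i_side.png

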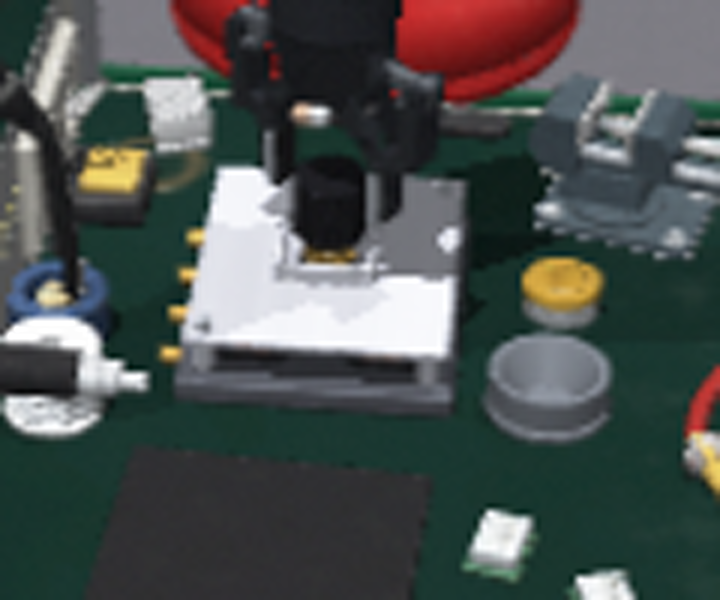

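```bash
python3 -m handwheel '0 0 0 0 0 10 65; 0 0 0 0 0 20 65; 0 0 0 0 0 30 65; 0 0 0 0 0 40 65; 0 0 0 0 0 50 65; 0 0 0 0 0 60 65; 0 0 0 0 0 70 65; 0 0 0 0 0 80 65; 0 0 0 0 0 90 65; 0 0 0 0 0 100 65; 0 0 0 0 0 110 65; 0 0 0 0 0 120 65'
python3 -m handwheel '0 0 0 0 0 10 65; 0 0 0 0 0 20 65; 0 0 0 0 0 30 65; 0 0 0 0 0 40 65; 0 0 0 0 0 50 65; 0 0 0 0 0 60 65; 0 0 0 0 0 70 65; 0 0 0 0 0 70 38; 0 0 0 0 0 70 38; 0 0 0 0 0 70 38; 0 0 0 0 0 70 38; 0 0 0 0 0 70 38' 50
python3 -m handwheel '0 0 -0.3 0 0 -8 38; 0 0 -0.6 0 0 -18 38; 0 0 -1 0 0 -28 38; 0 0 -1.3 0 0 -38 38; 0 0 -1.6 0 0 -48 38; 0 0 -2 0 0 -58 38; 0 0 -2.3 0 0 -68 38; 0 0 -2.6 0 0 -78 38; 0 0 -3 0 0 -88 38; 0 0 -3.3 0 0 -98 38; 0 0 -3.6 0 0 -108 38; 0 0 -4 0 0 -118 38' 50; python3 - <<'E'
from h import *
st()
E
```

```text
clock: 20.7
tcp_pos: [0.5726, 0.0838, 0.0757]
orientation: [-3.045, -0.774, -0.0]
contact_force: [-0.2, 0.0, -0.7]
grip_width: 0.065
clock: 22.2
tcp_pos: [0.5729, 0.0837, 0.0759]
orientation: [-2.941, 1.103, -0.001]
contact_force: [0.6, 1.0, 1.4]
grip_width: 0.0421
clock: 23.7
tcp_pos: [0.5721, 0.0821, 0.0797]
orientation: [2.456, 1.958, -0.003]
contact_force: [-1.1, -2.6, 2.9]
grip_width: 0.0422
t 23.7 tcp [0.5721 0.0821 0.0797] F [-1.1 -2.6  2.9] w 42.2 q7 1.01
jaw yaw deg 77.14 tilt [-0.0013 -0.0017]
```

```bash
python3 -m handwheel '0 0 -0.3 0 0 -8 38; 0 0 -0.6 0 0 -18 38; 0 0 -1 0 0 -28 38; 0 0 -1.3 0 0 -38 38; 0 0 -1.6 0 0 -48 38; 0 0 -2 0 0 -58 38; 0 0 -2.3 0 0 -66 38; 0 0 -2.3 0 0 -66 38; 0 0 -4 0 0 -66 38; 0 0 -5 0 0 -66 38; 0 0 -5 0 0 -66 38' 50; python3 - <<'E'
from h import *
st()
E
```

```text
clock: 25.08
tcp_pos: [0.5721, 0.0836, 0.0845]
orientation: [-1.001, -2.977, 0.001]
contact_force: [0.9, -2.1, -1.4]
grip_width: 0.0419
t 25.07 tcp [0.5721 0.0836 0.0845] F [ 0.9 -2.1 -1.4] w 41.9 q7 1.98
jaw yaw deg 142.83 tilt [-0.001  -0.0005]
```

```bash
python3 -m handwheel '0 0 -10 0 0 0 38; 0 0 -25 0 0 0 38; 0 0 -38 0 0 0 38; 0 0 -42 0 0 10 38; 0 0 -42 0 0 20 38; 0 0 -42 0 0 30 38; 0 0 -42 0 0 40 38; 0 0 -42 0 0 50 38; 0 0 -42 0 0 60 38; 0 0 -42 0 0 70 38; 0 0 -42 0 0 80 38; 0 0 -42 0 0 90 38'; python3 - <<'E'
from h import *
st(); print(totool([.4393,.157,.11]))
f=grab_frame("wrist"); cv2.imwrite("pics/j_wrist.png",f["pixels"][:,:,::-1])
E
```

```text
clock: 26.58
tcp_pos: [0.5728, 0.0844, 0.1278]
orientation: [-2.816, -1.391, -0.002]
contact_force: [0.1, -1.2, -0.4]
grip_width: 0.0423
t 26.57 tcp [0.5728 0.0844 0.1278] F [ 0.1 -1.2 -0.4] w 42.3 q7 0.62
jaw yaw deg 52.56 tilt [0.0009 0.0012]
[array([ -23.5, -150.1,   17.8])]
```

View pics/j_wrist.png

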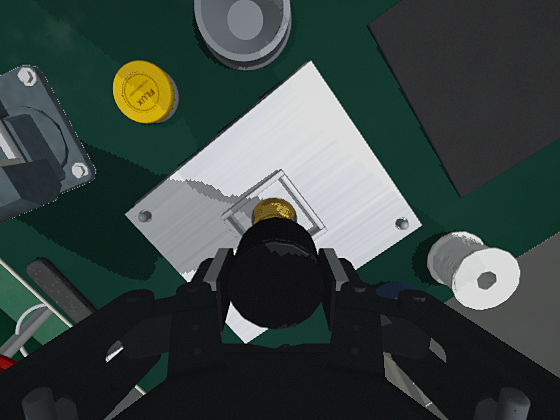

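```bash
python3 -m handwheel '-2 -12 0 0 0 0 38; -5 -32 3 0 0 0 38; -9 -58 6 0 0 0 38; -13 -85 10 0 0 0 38; -17 -110 14 0 0 0 38; -20 -130 18 0 0 0 38; -22 -143 18 0 0 0 38; -23 -149 18 0 0 0 38; -23.5 -150 18 0 0 0 38; -23.5 -150 18 0 0 0 38; -23.5 -150 18 0 0 0 38'; python3 - <<'E'
from h import *
st(); print(totool([.4393,.157,.11]))
f=grab_frame("side"); crop(f,"k_side",270,150,370,230,7)
f=grab_frame("scene"); crop(f,"k_scene",240,220,360,320,6)
f=grab_frame("wrist"); cv2.imwrite("pics/k_wrist.png",f["pixels"][:,:,::-1])
E
```

```text
clock: 28.0
tcp_pos: [0.4394, 0.1553, 0.1087]
orientation: [2.814, 1.397, 0.0]
contact_force: [-0.1, -0.7, -0.5]
grip_width: 0.0421
t 28.0 tcp [0.4394 0.1553 0.1087] F [-0.1 -0.7 -0.5] w 42.1 q7 0.39
jaw yaw deg 52.82 tilt [0.0003 0.    ]
[array([ 1.3, -1.1, -1.3])]
```

View pics/k_side.png

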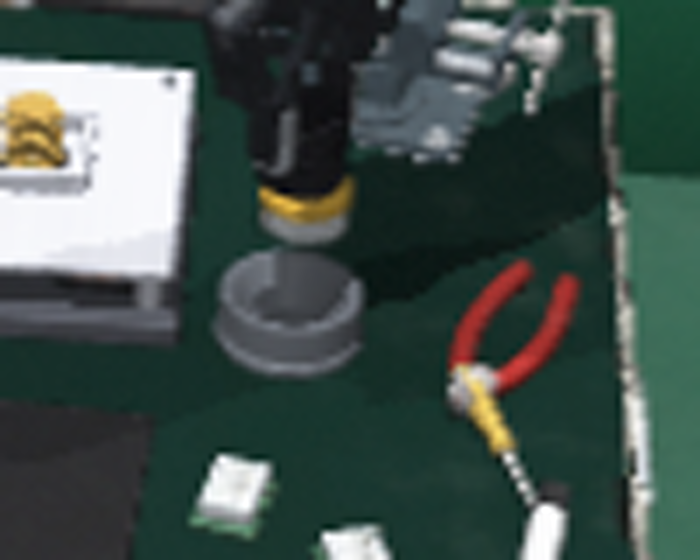

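View pics/k_scene.png

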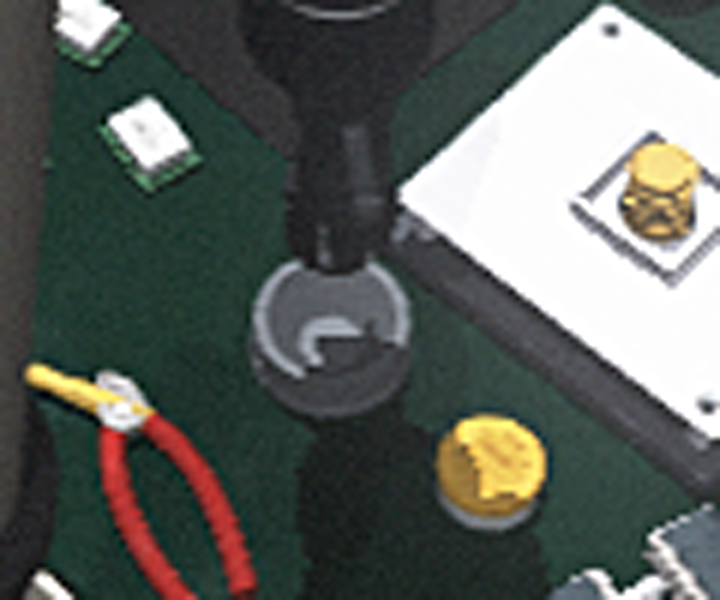

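View pics/k_wrist.png

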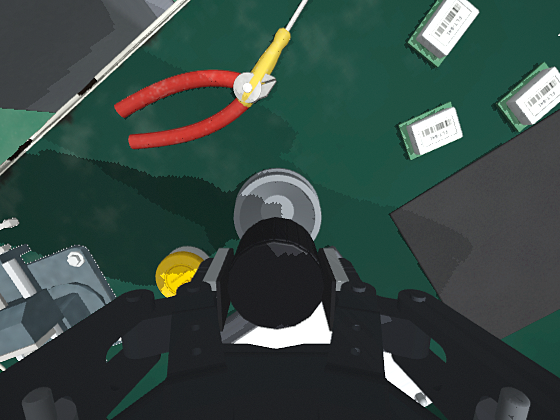

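```bash
python3 - <<'E'
from h import *
f=grab_frame("wrist"); im=f["pixels"][:,:,::-1].copy()
a=np.linspace(0,2*np.pi,200)
for rr,z,c in((.036,.026,(0,0,255)),(.0295,.026,(0,255,255)),(.014,.008,(255,255,0))):
    P=np.c_[.4393+rr*np.cos(a),.157+rr*np.sin(a),0*a+z]
    cv2.polylines(im,[np.round(w2p(f,P)*16).astype(int)],True,c,1,shift=4)
cv2.imwrite("pics/l.png",cv2.resize(im[150:270,210:350],None,fx=5,fy=5,interpolation=cv2.INTER_NEAREST))
E
```

```text
(no output)
```

View pics/l.png

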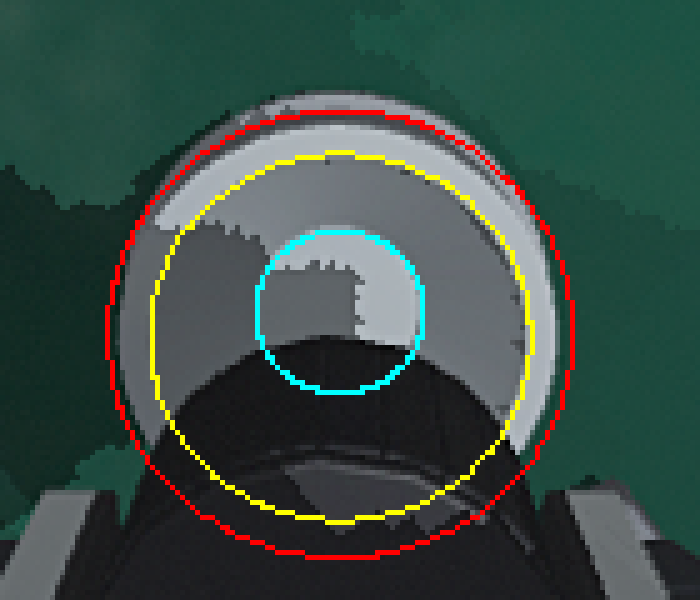

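```bash
python3 -m handwheel '1.3 -1.1 10 0 0 0 38; 1.3 -1.1 25 0 0 0 38; 1.3 -1.1 40 0 0 0 38; 1.3 -1.1 55 0 0 0 38; 1.3 -1.1 65 0 0 0 38; 1.3 -1.1 72 0 0 0 38; 1.3 -1.1 75 0 0 0 38; 1.3 -1.1 75 0 0 0 38; 1.3 -1.1 75 0 0 0 38'; python3 - <<'E'
from h import *
st(); print(totool([.4393,.157,.0285]))
E
```

```text
clock: 29.32
tcp_pos: [0.439, 0.1573, 0.034]
orientation: [2.813, 1.398, 0.001]
contact_force: [-0.3, -0.2, -1.8]
grip_width: 0.0422
t 29.32 tcp [0.439  0.1573 0.034 ] F [-0.3 -0.2 -1.8] w 42.2 q7 0.35
jaw yaw deg 52.85 tilt [0.0007 0.0003]
[array([-0.1,  0.4,  5.5])]
```

```bash
python3 -m handwheel '0 0.2 2 0 0 0 38; 0 0.2 3.5 0 0 0 38; 0 0.2 5 0 0 0 38; 0 0.2 5.5 0 0 0 38; 0 0.2 5.5 0 0 0 38'; python3 - <<'E'
from h import *
st()
E
```

```text
clock: 29.95
tcp_pos: [0.4392, 0.1566, 0.029]
orientation: [2.813, 1.397, 0.0]
contact_force: [-2.1, -3.2, 12.3]
grip_width: 0.0422
t 29.95 tcp [0.4392 0.1566 0.029 ] F [-2.1 -3.2 12.3] w 42.2 q7 0.35
jaw yaw deg 52.83 tilt [ 0.0004 -0.0005]
```

```bash
python3 -m handwheel '0 0 -0.6 0 0 0 46; 0 0 -0.6 0 0 0 50; 0 0 -0.6 0 0 0 60; 0 0 -0.6 0 0 0 75; 0 0 -0.6 0 0 0 80; 0 0 -15 0 0 0 80; 0 0 -40 0 0 0 80; 0 0 -75 0 0 0 80; 0 0 -110 0 0 0 80; 0 0 -140 0 0 0 80; 0 0 -150 0 0 0 80; 0 0 -150 0 0 0 80'; python3 - <<'E'
from h import *
st()
f=grab_frame("side"); crop(f,"m_side",270,150,370,230,7)
f=grab_frame("wrist"); cv2.imwrite("pics/m_wrist.png",f["pixels"][:,:,::-1])
f=grab_frame("scene"); cv2.imwrite("pics/m_scene.png",f["pixels"][:,:,::-1])
E
```

```text
clock: 31.45
tcp_pos: [0.4391, 0.1572, 0.1787]
orientation: [2.813, 1.398, 0.002]
contact_force: [-0.8, -0.8, -0.3]
grip_width: 0.0799
t 31.45 tcp [0.4391 0.1572 0.1787] F [-0.8 -0.8 -0.3] w 79.9 q7 0.41
jaw yaw deg 52.86 tilt [0.0012 0.0005]
```

View pics/m_side.png

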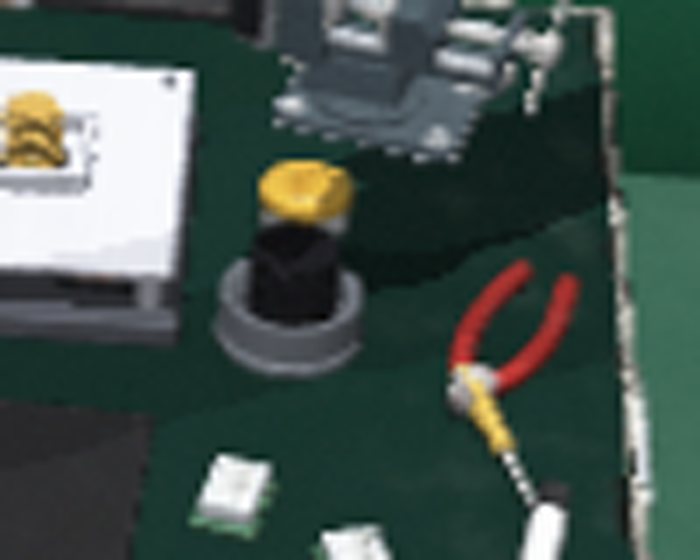

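View pics/m_wrist.png

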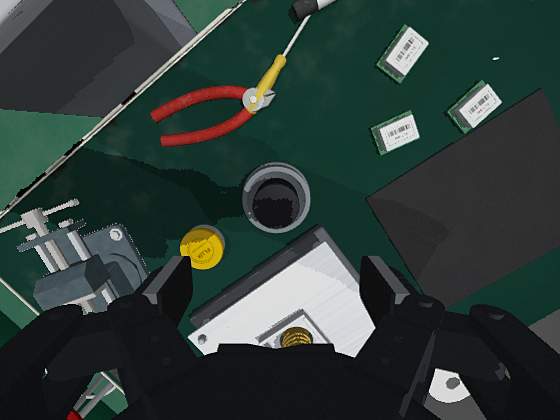

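View pics/m_scene.png

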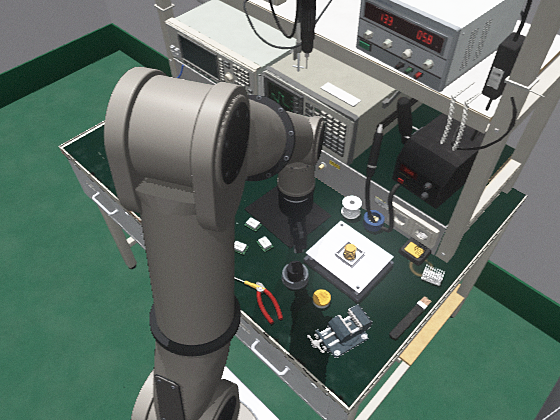

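```bash
python3 - <<'E'
from h import *
f=grab_frame("wrist"); im=f["pixels"][:,:,::-1].copy()
a=np.linspace(0,2*np.pi,200)
for rr,z,c in((.0215,.053,(0,0,255)),(.0295,.026,(0,255,255))):
    P=np.c_[.4393+rr*np.cos(a),.157+rr*np.sin(a),0*a+z]
    cv2.polylines(im,[np.round(w2p(f,P)*16).astype(int)],True,c,1,shift=4)
cv2.imwrite("pics/n.png",cv2.resize(im[150:250,230:330],None,fx=6,fy=6,interpolation=cv2.INTER_NEAREST))
E
```

```text
(no output)
```

View pics/n.png

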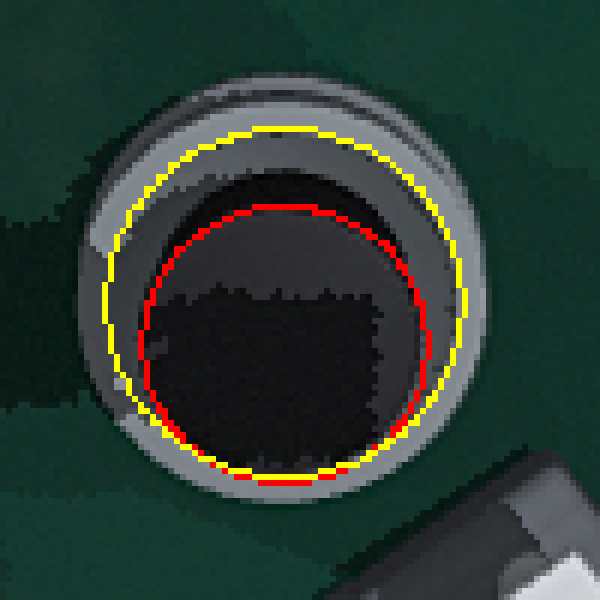

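```bash
python3 - <<'E'
from h import *
print(totool([.5728,.0838,.16],np.radians(.25)))
E
```

```text
[array([ 23.2, 151.4,  16.8]), array([-0. ,  0.1, 52.6]), array([  -0.2,   -0. , -127.4])]
```

```bash
python3 -m handwheel '2 15 0 0 0 5 66; 6 38 0 0 0 13 66; 11 68 0 0 0 22 66; 15 98 4 0 0 31 66; 19 125 10 0 0 40 66; 22 143 15 0 0 48 66; 23.2 151.4 16.8 0 0 52.6 66; 23.2 151.4 16.8 0 0 52.6 66; 23.2 151.4 16.8 0 0 52.6 66; 23.2 151.4 16.8 0 0 52.6 66'; python3 - <<'E'
from h import *
st(); print(totool([.5728,.0838,.16],np.radians(.25)))
f=grab_frame("wrist"); im=f["pixels"][:,:,::-1].copy()
np.save("o.npy",im)
c=np.array([.5728,.0838]); a=np.radians(.25); M=np.array([[np.cos(a),-np.sin(a)],[np.sin(a),np.cos(a)]])
def poly(hx,hy,z,col):
    P=np.c_[(M@(np.array([[hx,hy],[-hx,hy],[-hx,-hy],[hx,-hy]]).T)).T+c,np.full(4,z)]
    cv2.polylines(im,[np.round(w2p(f,P)*16).astype(int)],True,col,1,shift=4)
poly(.075,.09,.042,(0,0,255)); poly(.029,.029,.054,(255,0,0))
t=np.linspace(0,6.3,100)
for q in((64,78),(-64,-78)):
    cc=c+M@np.array(q)/1000; P=np.c_[cc[0]+.005*np.cos(t),cc[1]+.005*np.sin(t),0*t+.042]; cv2.polylines(im,[np.round(w2p(f,P)*16).astype(int)],True,(0,200,0),1,shift=4)
cv2.imwrite("pics/o.png",im)
E
```

```text
clock: 32.9
tcp_pos: [0.5732, 0.0845, 0.1613]
orientation: [-3.141, -0.009, 0.001]
contact_force: [0.1, 0.0, -0.9]
grip_width: 0.0659
t 32.9 tcp [0.5732 0.0845 0.1613] F [ 0.1  0.  -0.9] w 65.9 q7 -0.2
jaw yaw deg 0.34 tilt [-0.0004  0.0001]
[array([-0.4,  0.7,  1.3]), array([-0. ,  0. ,  0.1]), array([  -0. ,   -0. , -179.9])]
```

View pics/o.png

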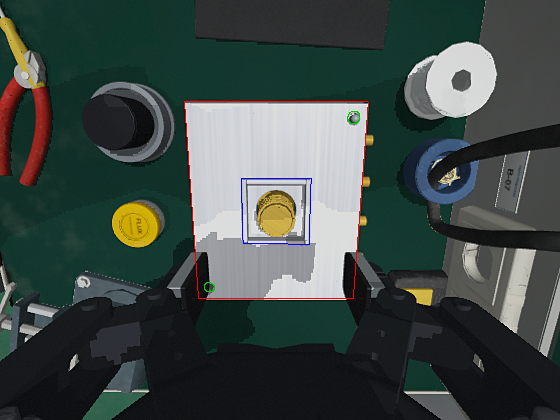

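```bash
python3 -m handwheel '-0.4 0.5 20 0 0 0 66; -0.4 0.5 45 0 0 0 66; -0.4 0.5 70 0 0 0 66; -0.4 0.5 90 0 0 0 66; -0.4 0.5 105 0 0 0 66; -0.4 0.5 113 0 0 0 66; -0.4 0.5 117 0 0 0 66; -0.4 0.5 117 0 0 0 66; -0.4 0.5 117 0 0 0 66'; python3 - <<'E'
from h import *
st()
f=grab_frame("side"); crop(f,"p_side",220,130,340,230,6)
E
```

```text
clock: 34.08
tcp_pos: [0.5736, 0.0837, 0.045]
orientation: [-3.141, -0.007, -0.002]
contact_force: [0.1, 0.0, 0.6]
grip_width: 0.0658
t 34.08 tcp [0.5736 0.0837 0.045 ] F [0.1 0.  0.6] w 65.8 q7 -0.19
jaw yaw deg 0.26 tilt [0.001  0.0002]
```

View pics/p_side.png

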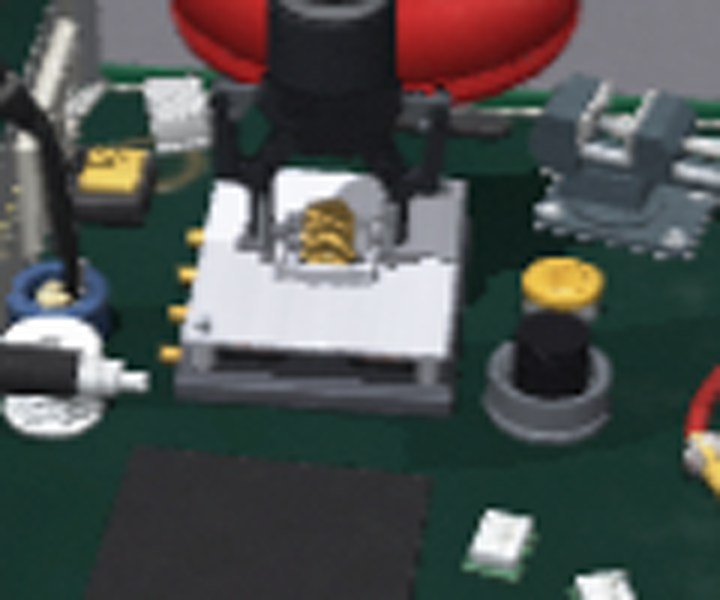

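Fingers straddle the collar. Creep down to contact.

```bash
python3 -m handwheel '0 0 2 0 0 0 66; 0 0 4 0 0 0 66; 0 0 4 0 0 0 66'; python3 -m handwheel '0 0 1 0 0 0 66; 0 0 2 0 0 0 66; 0 0 2 0 0 0 66'; python3 -m handwheel '0 0 1 0 0 0 66; 0 0 2 0 0 0 66; 0 0 2 0 0 0 66'
```

```text
clock: 34.5
tcp_pos: [0.573, 0.0836, 0.0402]
orientation: [3.141, 0.007, -0.001]
contact_force: [0.6, -0.7, -0.3]
grip_width: 0.0658
clock: 34.88
tcp_pos: [0.5731, 0.0837, 0.0383]
orientation: [3.142, 0.007, -0.0]
contact_force: [-0.7, 0.9, -0.4]
grip_width: 0.0662
clock: 35.25
tcp_pos: [0.5731, 0.0837, 0.0363]
orientation: [3.142, 0.007, -0.0]
contact_force: [-0.1, 1.2, -1.4]
grip_width: 0.0664
```

```bash
python3 -m handwheel '0 0 0 0 0 0 62; 0 0 0 0 0 0 58; 0 0 0 0 0 0 54; 0 0 0 0 0 0 54; 0 0 0 0 0 0 54; 0 0 0 0 0 0 54' 80; python3 - <<'E'
from h import *
st()
f=grab_frame("side"); crop(f,"q_side",220,130,340,230,6)
E
```

```text
clock: 36.0
tcp_pos: [0.5735, 0.0838, 0.0381]
orientation: [-3.141, -0.007, -0.001]
contact_force: [-4.6, -1.0, 15.5]
grip_width: 0.0562
t 36.0 tcp [0.5735 0.0838 0.0381] F [-4.6 -1.  15.5] w 56.2 q7 -0.19
jaw yaw deg 0.24 tilt [0.0006 0.0005]
```

View pics/q_side.png

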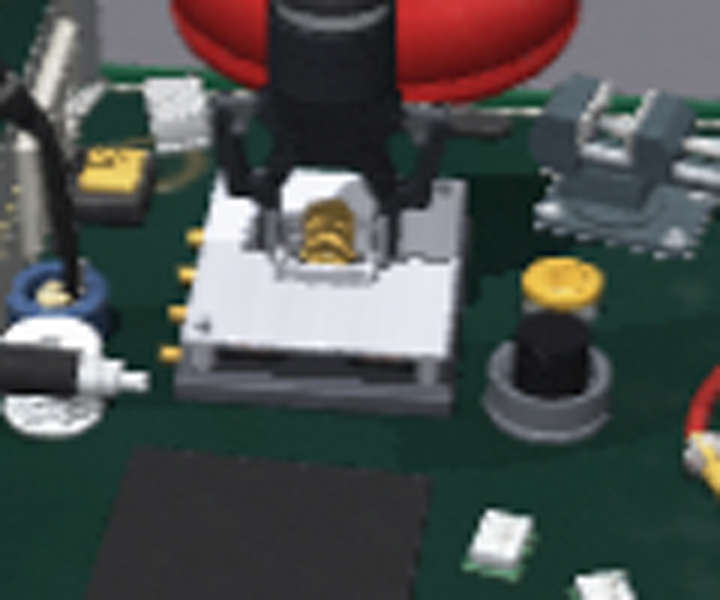

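```bash
python3 -m handwheel '0 0 -3 0 0 0 54; 0 0 -8 0 0 0 54; 0 0 -16 0 0 0 54; 0 0 -28 0 0 0 54; 0 0 -42 0 0 0 54; 0 0 -55 0 0 0 54; 0 0 -60 0 0 0 54; 0 0 -60 0 0 0 54' ; python3 - <<'E'
from h import *
st(); print(totool([.588,.325,.10]))
f=grab_frame("side"); crop(f,"r_side",220,110,340,230,5)
E
```

```text
clock: 37.05
tcp_pos: [0.5734, 0.0837, 0.0969]
orientation: [-3.141, -0.007, -0.001]
contact_force: [0.4, -0.1, -3.0]
grip_width: 0.0562
t 37.05 tcp [0.5734 0.0837 0.0969] F [ 0.4 -0.1 -3. ] w 56.2 q7 -0.2
jaw yaw deg 0.26 tilt [0.0008 0.0003]
[array([  15.6, -241.2,   -3. ])]
```

View pics/r_side.png

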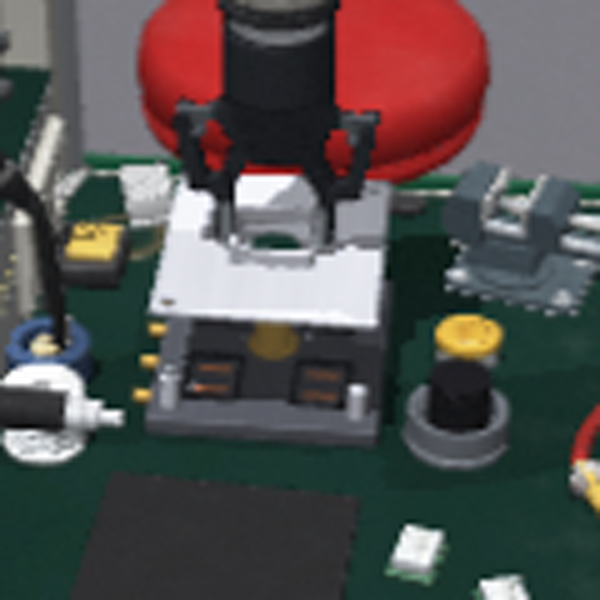

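```bash
python3 -m handwheel '1 -20 0 0 0 0 54; 4 -50 0 0 0 0 54; 7 -85 0 0 0 0 54; 10 -120 0 0 0 0 54; 12 -155 0 0 0 0 54; 14 -190 0 0 0 0 54; 15 -215 0 0 0 0 54; 15 -230 0 0 0 0 54; 15 -238 0 0 0 0 54; 15 -238 10 0 0 0 54; 15 -238 30 0 0 0 54; 15 -238 30 0 0 0 54'; python3 - <<'E'
from h import *
st(); print(totool([.588,.322,.0045],np.radians(.25)))
f=grab_frame("side"); cv2.imwrite("pics/s_side.png",f["pixels"][:,:,::-1])
E
```

```text
clock: 38.6
tcp_pos: [0.5856, 0.3194, 0.0635]
orientation: [3.138, 0.005, -0.007]
contact_force: [0.1, 0.4, -1.7]
grip_width: 0.0562
t 38.6 tcp [0.5856 0.3194 0.0635] F [ 0.1  0.4 -1.7] w 56.2 q7 -0.54
jaw yaw deg 0.18 tilt [-0.0043 -0.0033]
[array([ 2.7, -2.7, 59. ]), array([ 0.2,  0.2, -0.1]), array([  0.4,  -0.3, 179.9])]
```

View pics/s_side.png

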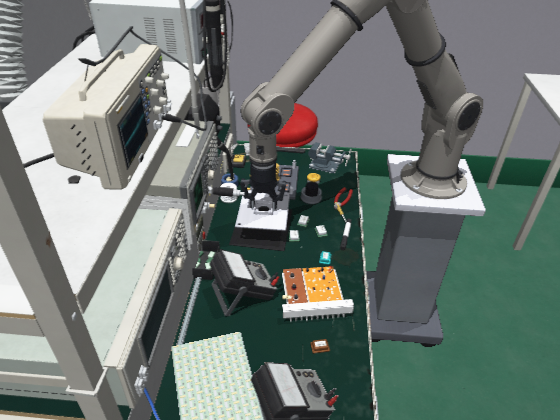

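```bash
python3 -m handwheel '0 0 10 0 0 0 54; 0 0 25 0 0 0 54; 0 0 38 0 0 0 54; 0 0 48 0 0 0 54; 0 0 54 0 0 0 54; 0 0 57 0 0 0 54; 0 0 59 0 0 0 54; 0 0 59 0 0 0 54;0 0 59 0 0 0 54'; python3 - <<'E'
from h import *
st()
E
```

```text
clock: 39.78
tcp_pos: [0.5873, 0.3219, 0.0078]
orientation: [-3.141, -0.007, -0.001]
contact_force: [-0.2, -0.7, -2.3]
grip_width: 0.0558
t 39.77 tcp [0.5873 0.3219 0.0078] F [-0.2 -0.7 -2.3] w 55.8 q7 -0.54
jaw yaw deg 0.25 tilt [0.0005 0.0003]
```

```bash
python3 -m handwheel '0 0 2 0 0 0 54; 0 0 4 0 0 0 54; 0 0 4.5 0 0 0 54; 0 0 4.5 0 0 0 54'; python3 -m handwheel '0 0 1 0 0 0 54; 0 0 1 0 0 0 54'
```

```text
clock: 40.28
tcp_pos: [0.5871, 0.3217, 0.0028]
orientation: [3.142, 0.007, -0.0]
contact_force: [-0.2, 0.0, -2.5]
grip_width: 0.0553
clock: 40.52
tcp_pos: [0.5873, 0.3218, 0.0022]
orientation: [-3.141, -0.007, -0.0]
contact_force: [-1.4, -0.8, 1.4]
grip_width: 0.056
```

```bash
python3 -m handwheel '0 0 0 0 0 0 58; 0 0 0 0 0 0 64; 0 0 0 0 0 0 72; 0 0 0 0 0 0 76; 0 0 -10 0 0 0 76; 0 0 -30 0 0 0 76; 0 0 -60 0 0 0 76; 0 0 -100 0 0 0 76; 0 0 -150 0 0 0 76; 0 0 -200 0 0 0 76; 0 0 -230 0 0 0 76; 0 0 -230 0 0 0 76'; python3 - <<'E'
from h import *
st()
f=grab_frame("wrist"); cv2.imwrite("pics/t_wrist.png",f["pixels"][:,:,::-1])
f=grab_frame("side"); crop(f,"t_side",200,140,360,270,5)
E
```

```text
clock: 42.02
tcp_pos: [0.5888, 0.3226, 0.237]
orientation: [-3.137, -0.007, -0.01]
contact_force: [0.0, -0.4, 0.6]
grip_width: 0.076
t 42.02 tcp [0.5888 0.3226 0.237 ] F [ 0.  -0.4  0.6] w 76.0 q7 -0.55
jaw yaw deg 0.24 tilt [0.0064 0.0043]
```

View pics/t_wrist.png

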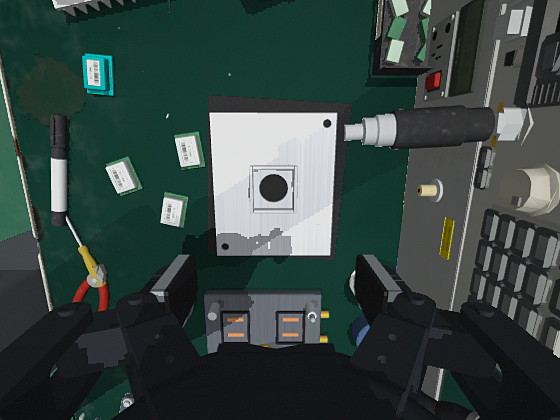

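View pics/t_side.png

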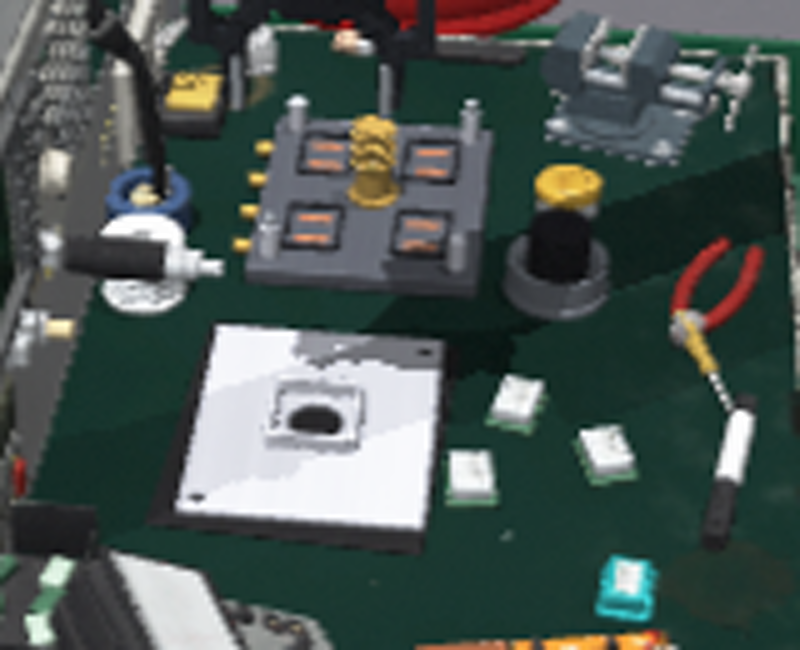

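```bash
python3 - <<'E'
from h import *
f=grab_frame("wrist"); crop(f,"u",95,125,215,235,6)
f2=f; import pickle; pickle.dump(f,open("u.pkl","wb"))
s=grab_frame("scene"); cv2.imwrite("pics/u_scene.png",s["pixels"][:,:,::-1])
E
```

```text
(no output)
```

View pics/u.png

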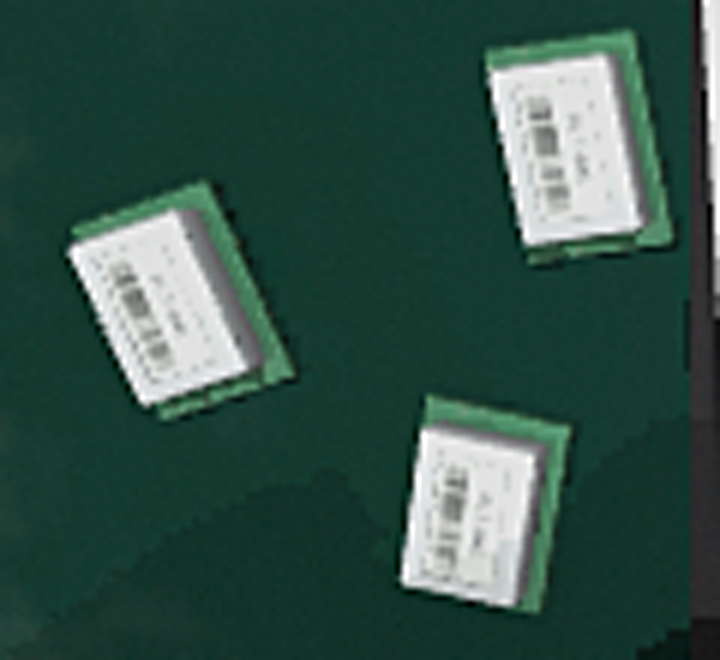

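View pics/u_scene.png

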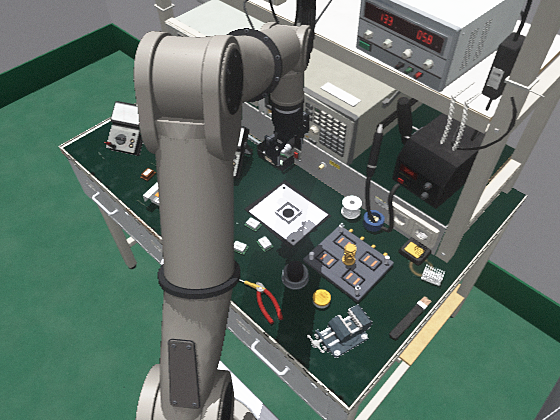

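```bash
cat >> h.py <<'E'
def quad(f,pts,z,tr):
    P=np.array([p2w(f,tr(*p),z)[:2] for p in pts])
    c=P.mean(0); lo=(P[0]+P[1]-P[2]-P[3])/2; sh=(P[1]+P[2]-P[0]-P[3])/2
    print("c",c.round(4),"long",np.linalg.norm(lo).round(4),np.degrees(np.arctan2(lo[1],lo[0])).round(1),"short",np.linalg.norm(sh).round(4),np.degrees(np.arctan2(sh[1],sh[0])).round(1)); return c
E
python3 - <<'E'
from h import *
import pickle
f=pickle.load(open("u.pkl","rb"))
t=lambda u,v:uc(u,v,95,125,6)
quad(f,[(70,248),(180,208),(258,368),(150,405)],.017,t)
quad(f,[(490,70),(612,52),(647,228),(528,243)],.017,t)
quad(f,[(423,430),(543,443),(518,606),(402,580)],.017,t)
for g in([(208,180),(295,375),(165,418)],[(632,30),(674,243),(530,265)],[(430,395),(570,425),(540,612)]):
    P=[p2w(f,t(*q),.002)[:2] for q in g]; print("green",((P[0]+P[2])/2).round(4), np.linalg.norm(P[0]-P[1]),np.linalg.norm(P[1]-P[2]),np.degrees(np.arctan2(*(P[0]-P[1])[::-1])))
E
```

```text
c [0.4044 0.3351] long 0.0335 110.4 short 0.0238 19.0
c [0.4865 0.3663] long 0.0334 98.3 short 0.0238 7.9
c [0.4616 0.2929] long 0.0339 77.4 short 0.0241 -9.6
green [0.4014 0.3344] 0.042083896192759776 0.02968400693083652 108.45407987314128
green [0.4845 0.3655] 0.04240166392909473 0.03011263412540881 98.26577418419558
green [0.4596 0.2913] 0.02946295913828672 0.042210911186999385 167.772313284299
```

```bash
python3 - <<'E'
from h import *
st()
print(totool([.4606,.292,.13],np.radians(-11)))
E
```

```text
t 42.23 tcp [0.5864 0.3213 0.231 ] F [ 0.8 -0.1 -0.1] w 76.1 q7 -0.55
jaw yaw deg 0.26 tilt [-0.0017 -0.001 ]
[array([-125.7,   28.6,  101.2]), array([ 0.1,  0.1, 11.3]), array([-1.000e-01,  1.000e-01, -1.687e+02])]
```

```bash
python3 -m handwheel '-20 4 10 0 0 2 70; -48 10 30 0 0 5 70; -78 17 55 0 0 8 70; -105 23 78 0 0 10 70; -121 27 93 0 0 11 70; -125.7 28.6 101 0 0 11.3 70; -125.7 28.6 101 0 0 11.3 70; -125.7 28.6 101 0 0 11.3 70;-125.7 28.6 101 0 0 11.3 70'; python3 - <<'E'
from h import *
import pickle
st()
f=grab_frame("wrist"); pickle.dump(f,open("v.pkl","wb")); cv2.imwrite("pics/v.png",f["pixels"][:,:,::-1]); crop(f,"v2",230,150,330,260,7)
E
```

```text
clock: 43.35
tcp_pos: [0.4625, 0.2929, 0.1314]
orientation: [-3.126, 0.303, -0.002]
contact_force: [-0.0, 0.5, -0.9]
grip_width: 0.0698
t 43.35 tcp [0.4625 0.2929 0.1314] F [-0.   0.5 -0.9] w 69.8 q7 -0.82
jaw yaw deg -11.06 tilt [0.0011 0.0008]
```

View pics/v.png

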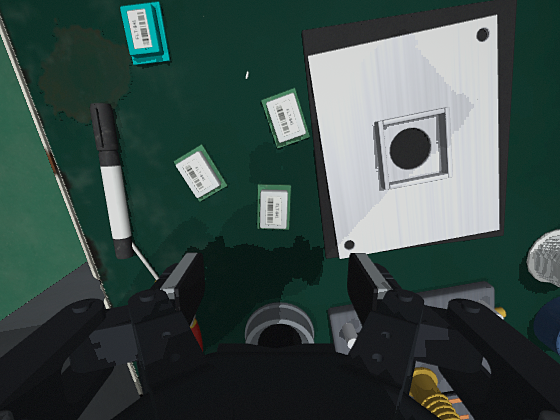

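View pics/v2.png

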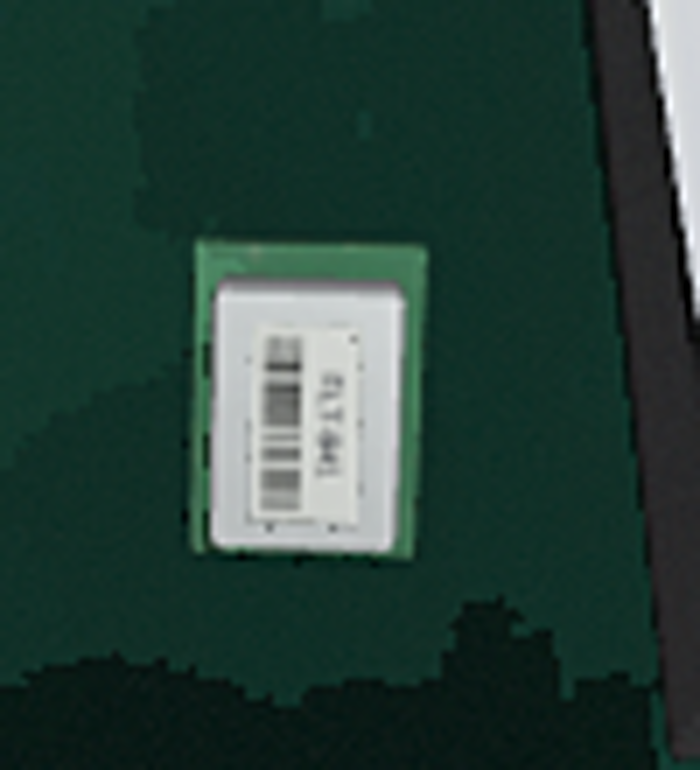

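```bash
python3 - <<'E'
from h import *
import pickle
f=pickle.load(open("v.pkl","rb"))
t=lambda u,v:uc(u,v,230,150,7)
quad(f,[(196,241),(428,245),(412,558),(192,553)],.002,t)
quad(f,[(213,283),(407,285),(395,548),(206,545)],.017,t)
print(totool([.4606,.292,.13],np.radians(-11)))
E
```

```text
c [0.4598 0.2911] long 0.0426 77.1 short 0.0299 -12.2
c [0.46   0.2929] long 0.034 76.9 short 0.024 -11.8
[array([-1.5,  1.1,  1.3]), array([-0. , -0. , -0.1]), array([-1.000e-01,  1.000e-01,  1.799e+02])]
```

```bash
python3 - <<'E'
from h import *
print(totool([.4598,.2916,.006],np.radians(-12.4)))
E
```

```text
[array([ -2.3,   1.8, 125.3]), array([-0. , -0. ,  1.3]), array([ 1.000e-01, -1.000e-01, -1.787e+02])]
```

```bash
python3 -m handwheel '-1 1 20 0 0 0.6 40; -2.3 1.8 45 0 0 1.3 40; -2.3 1.8 70 0 0 1.3 40; -2.3 1.8 90 0 0 1.3 40; -2.3 1.8 102 0 0 1.3 40; -2.3 1.8 105 0 0 1.3 40;-2.3 1.8 105 0 0 1.3 40'; python3 - <<'E'
from h import *
st()
print(totool([.4598,.2916,.006],np.radians(-12.4)))
f=grab_frame("wrist"); cv2.imwrite("pics/w.png",f["pixels"][:,:,::-1])
E
```

```text
clock: 44.28
tcp_pos: [0.4593, 0.2915, 0.0263]
orientation: [-3.123, 0.338, -0.001]
contact_force: [0.4, 0.8, 0.6]
grip_width: 0.0397
t 44.27 tcp [0.4593 0.2915 0.0263] F [0.4 0.8 0.6] w 39.7 q7 -0.82
jaw yaw deg -12.35 tilt [0.0006 0.0005]
[array([ 0.4, -0.2, 20.3]), array([-0., -0.,  0.]), array([ 0.0e+00, -1.0e-01, -1.8e+02])]
```

View pics/w.png

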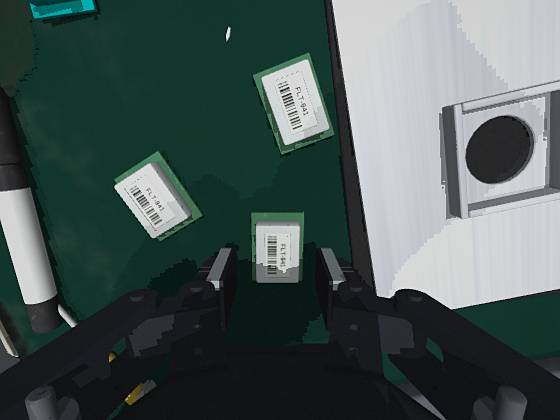

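```bash
python3 -m handwheel '0.4 0 8 0 0 0 40; 0.4 0 15 0 0 0 40; 0.4 0 20 0 0 0 40; 0.4 0 20 0 0 0 40; 0.4 0 20 0 0 0 28; 0.4 0 20 0 0 0 20; 0.4 0 20 0 0 0 20; 0.4 0 20 0 0 0 20; 0.4 0 20 0 0 0 20' 40; python3 - <<'E'
from h import *
st()
E
```

```text
clock: 45.45
tcp_pos: [0.4594, 0.2912, 0.006]
orientation: [-3.123, 0.338, -0.0]
contact_force: [-0.2, -1.2, 0.9]
grip_width: 0.0291
t 45.45 tcp [0.4594 0.2912 0.006 ] F [-0.2 -1.2  0.9] w 29.1 q7 -0.82
jaw yaw deg -12.34 tilt [0.0002 0.0002]
```

```bash
python3 -m handwheel '0 0 -5 0 0 0 20; 0 0 -20 0 0 0 20; 0 0 -45 0 0 0 20; 0 0 -70 0 0 0 20; 0 0 -80 0 0 0 20; 0 0 -80 0 0 0 20'; python3 - <<'E'
from h import *
st()
f=grab_frame("wrist"); cv2.imwrite("pics/x.png",f["pixels"][:,:,::-1]); import pickle; pickle.dump(f,open("x.pkl","wb")); crop(f,"x2",190,180,370,330,4.4)
f=grab_frame("side"); crop(f,"x_side",240,150,360,250,6)
E
```

```text
clock: 46.2
tcp_pos: [0.4598, 0.2915, 0.0868]
orientation: [-3.122, 0.338, -0.002]
contact_force: [-0.2, 0.4, -0.2]
grip_width: 0.0282
t 46.2 tcp [0.4598 0.2915 0.0868] F [-0.2  0.4 -0.2] w 28.2 q7 -0.83
jaw yaw deg -12.34 tilt [0.0014 0.0012]
```

View pics/x2.png

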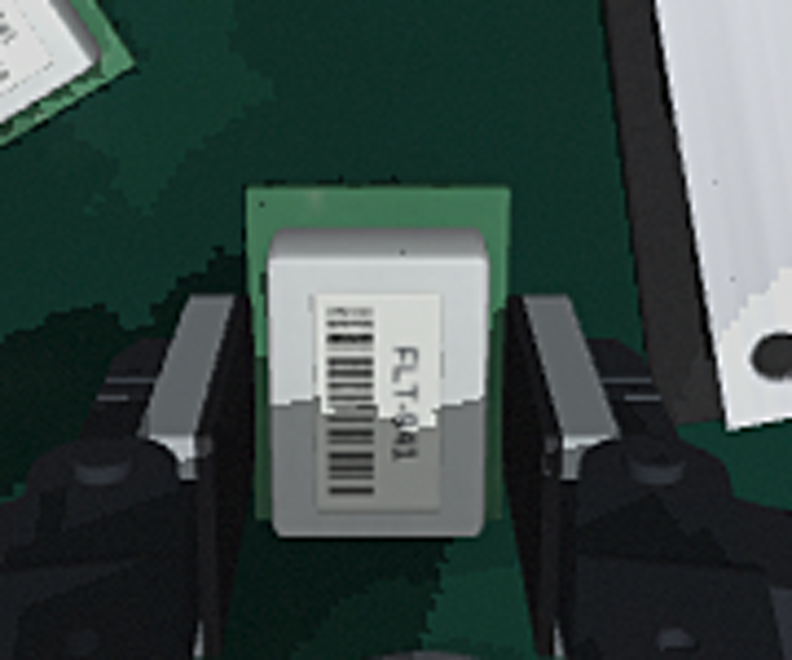

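View pics/x_side.png

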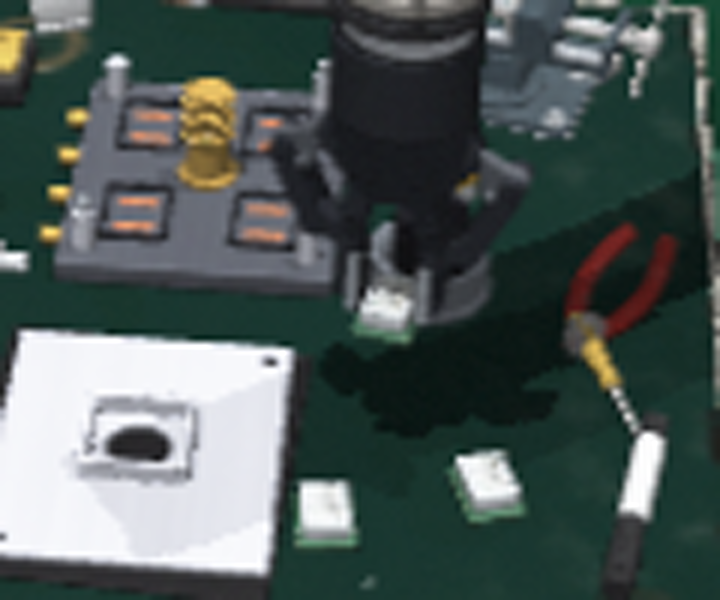

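```bash
python3 - <<'E'
from h import *
import pickle
f=pickle.load(open("x.pkl","rb")); t=lambda u,v:uc(u,v,190,180,4.4)
o,Rm=T()
for nm,q,dz in (("board",[(247,187),(510,187),(501,518),(257,518)],.0005),("white",[(270,255),(487,255),(485,533),(274,533)],.011)):
    c=quad(f,q,o[2]+dz,t); print(nm,(Rm.T@(np.r_[c,o[2]+dz]-o)*1000).round(2))
t0=lambda u,v:uc(u,v,0,0,1)
E
```

```text
c [0.4596 0.2927] long 0.0417 77.8 short 0.0295 -12.3
board [ 0.24 -1.92 -0.5 ]
c [0.4596 0.2927] long 0.033 77.9 short 0.0233 -12.3
white [  0.24  -1.91 -11.  ]
```

```bash
python3 - <<'E'
from h import *
print(totool([.6104,.1271,.09],np.radians(.25)))
E
```

```text
[array([183. , 127.7,  -4.6]), array([  0. ,   0. , -12.6]), array([ 1.000e-01, -1.000e-01,  1.674e+02])]
```

```bash
python3 -m handwheel '8 6 -4 0 0 -1 20; 25 17 -5 0 0 -3 20; 50 35 -5 0 0 -5 20; 78 54 -5 0 0 -7 20; 106 74 -5 0 0 -9 20; 132 92 -5 0 0 -11 20; 155 108 -5 0 0 -12 20; 171 119 -5 0 0 -12.6 20; 180 126 -5 0 0 -12.6 20; 183 128 -5 0 0 -12.6 20; 183 128 -5 0 0 -12.6 20; 183 128 -5 0 0 -12.6 20'; python3 - <<'E'
from h import *
import pickle
st(); print(totool([.6104,.1271,.09],np.radians(.25)))
f=grab_frame("wrist"); pickle.dump(f,open("y.pkl","wb"));im=f["pixels"][:,:,::-1].copy()
c=np.array([.5728,.0838]); a=np.radians(.25); M=np.array([[np.cos(a),-np.sin(a)],[np.sin(a),np.cos(a)]])
for q in((-38,45),(38,45),(-38,-45),(38,-45)):
  for hx,hy in((17,23),(20,26)):
    P=np.c_[(M@(np.array([[hx,hy],[-hx,hy],[-hx,-hy],[hx,-hy]])+q).T/1000).T+c,np.full(4,.019)]
    cv2.polylines(im,[np.round(w2p(f,P)*16).astype(int)],True,(0,255,255),1,shift=4)
cv2.imwrite("pics/y.png",im)
f=grab_frame("side"); crop(f,"y_side",220,110,340,230,5)
E
```

```text
clock: 47.8
tcp_pos: [0.6102, 0.128, 0.0909]
orientation: [-3.141, -0.009, 0.001]
contact_force: [0.3, 0.4, -0.4]
grip_width: 0.0289
t 47.8 tcp [0.6102 0.128  0.0909] F [ 0.3  0.4 -0.4] w 28.9 q7 -0.26
jaw yaw deg 0.34 tilt [-0.0004  0.0004]
[array([0.2, 0.9, 0.9]), array([-0. ,  0. ,  0.1]), array([  -0. ,   -0. , -179.9])]
```

View pics/y.png

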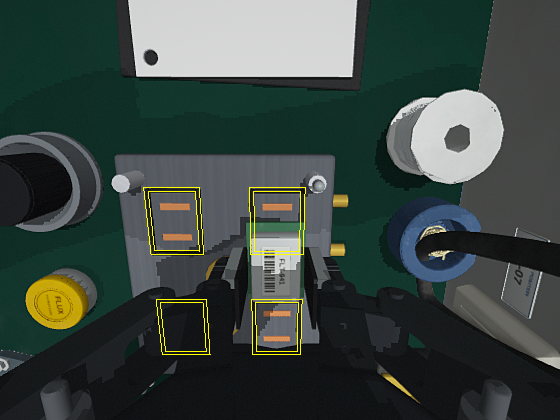

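View pics/y_side.png

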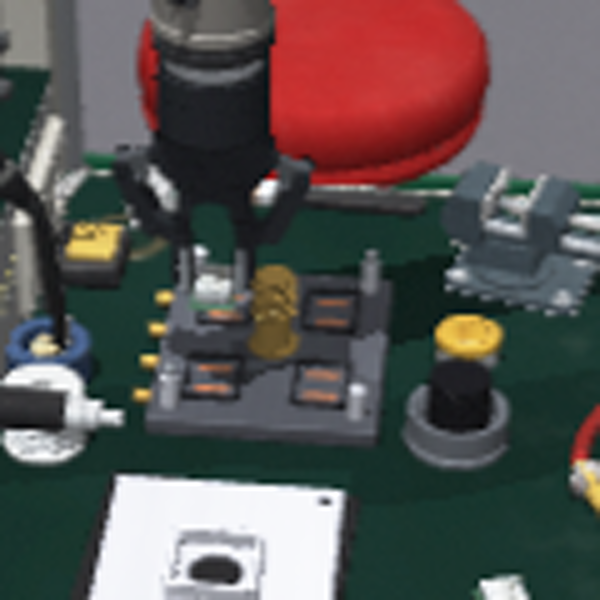

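```bash
python3 - <<'E'
from h import *
import pickle
f=pickle.load(open("y.pkl","rb")); crop(f,"y2",130,170,340,290,3.8)
E
```

```text
(no output)
```

View pics/y2.png

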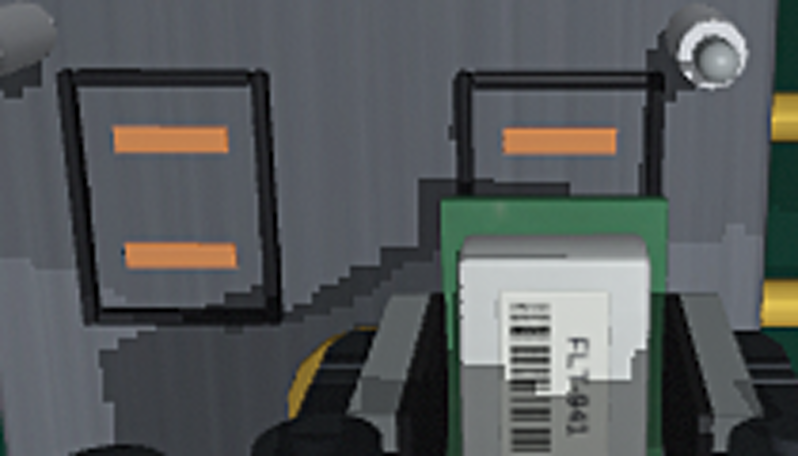

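```bash
python3 - <<'E'
from h import *
import pickle
f=pickle.load(open("y.pkl","rb")); t=lambda u,v:uc(u,v,130,170,3.8)
quad(f,[(57,70),(267,70),(281,322),(87,324)],.019,t)
print("pred p1",[.5346,.1286])
a=p2w(f,t(456,71),.019);b=p2w(f,t(665,72),.019);print(a,b,(a+b)/2,"pred edge",.6106,.129+.026)
print("pin",p2w(f,t(717,60),.050),"pred",.5728+.0637,.0838+.0783)
E
```

```text
c [0.5355 0.1279] long 0.0514 90.2 short 0.0393 0.7
pred p1 [0.5346, 0.1286]
[0.59093832 0.15386206 0.019     ] [0.63046818 0.15394258 0.019     ] [0.61070325 0.15390232 0.019     ] pred edge 0.6106 0.155
pin [0.63573103 0.16169003 0.05      ] pred 0.6365 0.1621
```

```bash
python3 -m handwheel '0.2 1.5 12 0 0 0 20; 0.2 1.5 30 0 0 0 20; 0.2 1.5 46 0 0 0 20; 0.2 1.5 56 0 0 0 20; 0.2 1.5 62 0 0 0 20; 0.2 1.5 64 0 0 0 20; 0.2 1.5 64 0 0 0 20; 0.2 1.5 64 0 0 0 20'; python3 - <<'E'
from h import *
st(); print(totool([.6104,.1264,.021]))
f=grab_frame("wrist");  crop(f,"z",190,170,370,310,4.2)
f=grab_frame("side"); crop(f,"z_side",220,140,320,220,7)
E
```

```text
clock: 48.9
tcp_pos: [0.6114, 0.1256, 0.0274]
orientation: [-3.141, -0.007, -0.001]
contact_force: [0.1, -0.1, -0.9]
grip_width: 0.0288
t 48.9 tcp [0.6114 0.1256 0.0274] F [ 0.1 -0.1 -0.9] w 28.8 q7 -0.25
jaw yaw deg 0.25 tilt [0.0009 0.0003]
[array([-1. , -0.8,  6.4])]
```

View pics/z.png

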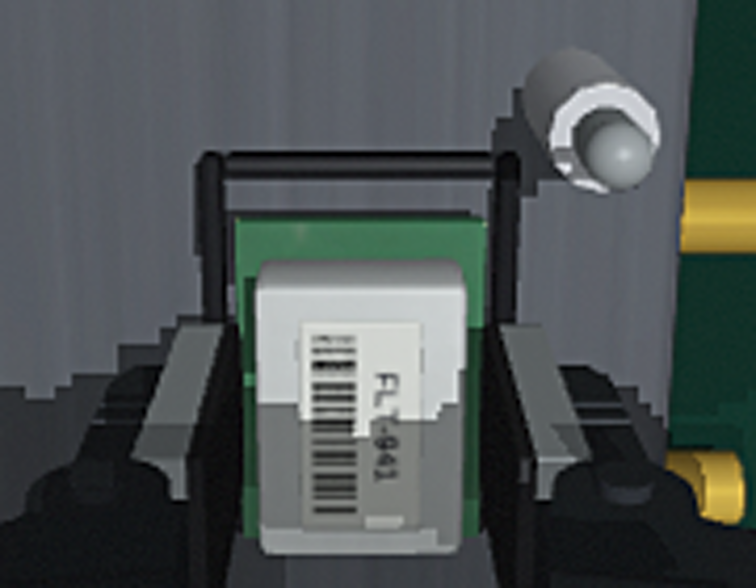

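View pics/z_side.png

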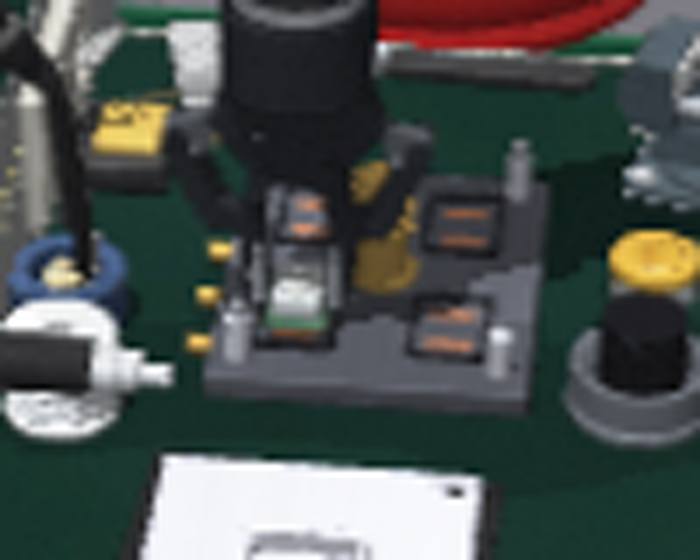

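```bash
python3 - <<'E'
from h import *
f=grab_frame("wrist"); t=lambda u,v:uc(u,v,190,170,4.2)
a=p2w(f,t(361,217),.0279); b=p2w(f,t(361,178),.019); c=p2w(f,t(361,152),.019)
print(a,b,c); 
for l,r,v,z in((236,487,225,.0279),(202,520,200,.019)): print((p2w(f,t(l,v),z)+p2w(f,t(r,v),z))/2,p2w(f,t(r,v),z)-p2w(f,t(l,v),z))
E
```

```text
[0.61066877 0.1485846  0.0279    ] [0.61066749 0.15091657 0.019     ] [0.61064934 0.15420613 0.019     ]
[0.61073468 0.14760963 0.0279    ] [0.02932109 0.00015    0.        ]
[0.61068659 0.14810477 0.019     ] [0.03926908 0.00020207 0.        ]
```

```bash
python3 -m handwheel '0 -0.5 2 0 0 0 20; 0 -0.5 4 0 0 0 20; 0 -0.5 5.5 0 0 0 20; 0 -0.5 6 0 0 0 20; 0 -0.5 6 0 0 0 20'; python3 - <<'E'
from h import *
st()
E
```

```text
clock: 49.68
tcp_pos: [0.6109, 0.126, 0.021]
orientation: [3.142, 0.007, -0.0]
contact_force: [-1.8, 0.1, 3.2]
grip_width: 0.0287
t 49.67 tcp [0.6109 0.126  0.021 ] F [-1.8  0.1  3.2] w 28.7 q7 -0.25
jaw yaw deg 0.26 tilt [-0.0002 -0.    ]
```

Contact at the expected floor depth; release and lift.

```bash
python3 -m handwheel '0 0 0 0 0 0 31; 0 0 0 0 0 0 36; 0 0 0 0 0 0 40; 0 0 -10 0 0 0 40; 0 0 -35 0 0 0 40; 0 0 -70 0 0 0 40; 0 0 -105 0 0 0 40; 0 0 -120 0 0 0 40; 0 0 -120 0 0 0 40'; python3 - <<'E'
from h import *
import pickle
st()
f=grab_frame("wrist");  pickle.dump(f,open("aa.pkl","wb"));cv2.imwrite("pics/aa.png",f["pixels"][:,:,::-1])
crop(f,"aa2",210,130,350,260,5)
E
```

```text
clock: 50.8
tcp_pos: [0.6116, 0.1262, 0.1419]
orientation: [-3.141, -0.007, -0.003]
contact_force: [0.3, -0.6, 0.9]
grip_width: 0.0402
t 50.8 tcp [0.6116 0.1262 0.1419] F [ 0.3 -0.6  0.9] w 40.2 q7 -0.26
jaw yaw deg 0.26 tilt [0.002  0.0007]
```

View pics/aa.png

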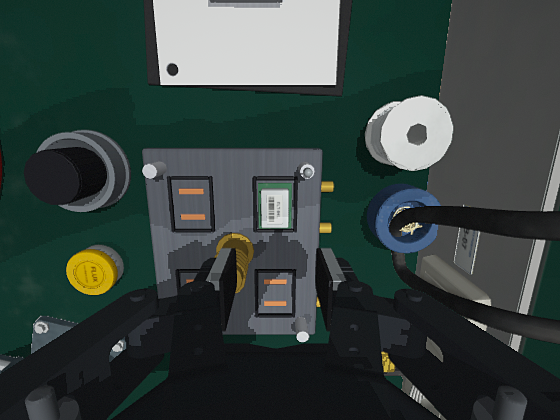

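View pics/aa2.png

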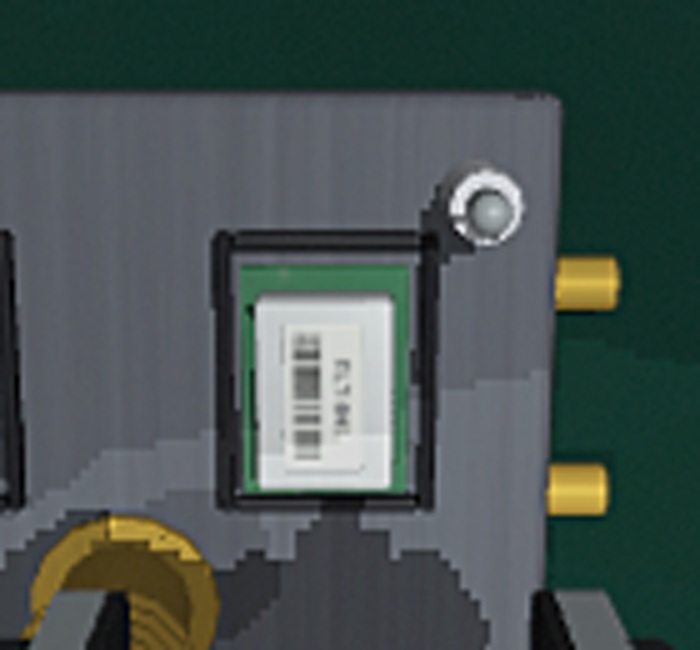

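```bash
python3 - <<'E'
from h import *
print(totool([.4028,.335,.13],np.radians(19)))
E
```

```text
[array([-206.9, -210. ,   10.6]), array([ -0. ,   0. , -18.7]), array([  0. ,   0. , 161.3])]
```

```bash
python3 -m handwheel '-15 -15 0 0 0 -1 40; -40 -41 0 0 0 -4 40; -70 -71 0 0 0 -7 40; -100 -101 0 0 0 -10 40; -130 -132 2 0 0 -13 40; -160 -162 5 0 0 -16 40; -185 -187 8 0 0 -18 40; -200 -203 10 0 0 -18.7 40; -207 -210 10.6 0 0 -18.7 40; -207 -210 10.6 0 0 -18.7 40; -207 -210 10.6 0 0 -18.7 40; -207 -210 10.6 0 0 -18.7 40'; python3 - <<'E'
from h import *
import pickle
st()
f=grab_frame("wrist"); pickle.dump(f,open("bb.pkl","wb")); cv2.imwrite("pics/bb.png",f["pixels"][:,:,::-1]); crop(f,"bb2",230,150,330,260,7)
E
```

```text
clock: 52.35
tcp_pos: [0.4039, 0.3342, 0.1303]
orientation: [3.099, 0.514, 0.001]
contact_force: [0.4, 0.5, 0.2]
grip_width: 0.0399
t 52.35 tcp [0.4039 0.3342 0.1303] F [0.4 0.5 0.2] w 39.9 q7 -0.52
jaw yaw deg 18.84 tilt [ 0.0004 -0.0002]
```

View pics/bb.png

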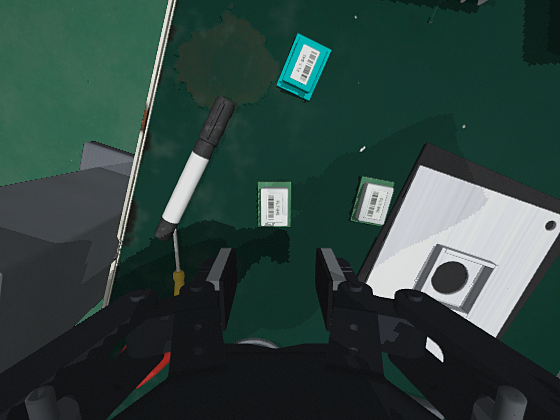

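View pics/bb2.png

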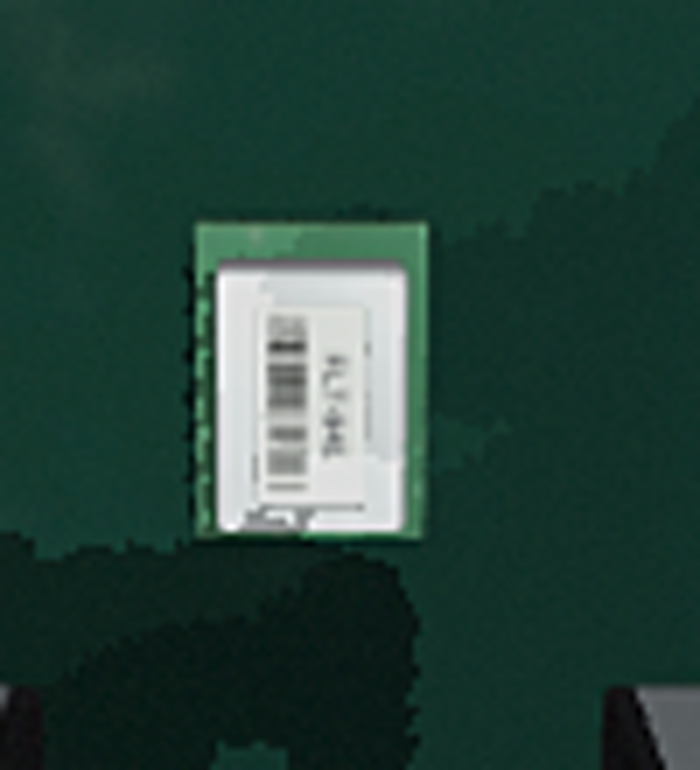

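```bash
python3 - <<'E'
from h import *
import pickle
f=pickle.load(open("bb.pkl","rb"))
t=lambda u,v:uc(u,v,230,150,7)
a=quad(f,[(195,222),(429,222),(424,540),(196,540)],.006,t)
quad(f,[(217,265),(407,265),(404,530),(217,530)],.017,t)
print(totool([a[0],a[1],.0055],np.radians(19)))
E
```

```text
c [0.4018 0.3351] long 0.0424 108.5 short 0.0299 18.9
c [0.4017 0.3357] long 0.034 108.5 short 0.0235 18.9
[array([ -1.7,  -1.3, 124.9]), array([ 0. , -0. , -0.1]), array([ -0. ,  -0. , 179.9])]
```

```bash
python3 -m handwheel '-1 -1 20 0 0 0 40; -1.7 -1.5 45 0 0 0 40; -1.7 -1.5 70 0 0 0 40; -1.7 -1.5 90 0 0 0 40; -1.7 -1.5 102 0 0 0 40; -1.7 -1.5 105 0 0 0 40;-1.7 -1.5 105 0 0 0 40'; python3 - <<'E'
from h import *
st()
print(totool([.4018,.3354,.0055],np.radians(18.8)))
E
```

```text
clock: 53.28
tcp_pos: [0.4013, 0.3361, 0.0256]
orientation: [-3.098, -0.517, -0.001]
contact_force: [0.2, -0.0, 0.0]
grip_width: 0.0401
t 53.27 tcp [0.4013 0.3361 0.0256] F [ 0.2 -0.   0. ] w 40.1 q7 -0.54
jaw yaw deg 18.95 tilt [0.0004 0.0004]
[array([ 0.3,  0.8, 20.1]), array([-0. , -0. ,  0.1]), array([   0. ,   -0. , -179.9])]
```

```bash
python3 -m handwheel '0.3 0.6 8 0 0 0 40; 0.3 0.6 15 0 0 0 40; 0.3 0.6 20 0 0 0 40; 0.3 0.6 20 0 0 0 40; 0.3 0.6 20 0 0 0 28; 0.3 0.6 20 0 0 0 20; 0.3 0.6 20 0 0 0 20; 0.3 0.6 20 0 0 0 20; 0.3 0.6 20 0 0 0 20' 40; python3 -m handwheel '0 0 -5 0 0 0 20; 0 0 -20 0 0 0 20; 0 0 -45 0 0 0 20; 0 0 -70 0 0 0 20; 0 0 -85 0 0 0 20; 0 0 -85 0 0 0 20';python3 - <<'E'
from h import *
st()
f=grab_frame("wrist"); cv2.imwrite("pics/cc.png",f["pixels"][:,:,::-1]); import pickle; pickle.dump(f,open("cc.pkl","wb")); crop(f,"cc2",190,180,370,330,4.4)
E
```

```text
clock: 54.4
tcp_pos: [0.4015, 0.3356, 0.0054]
orientation: [-3.099, -0.517, -0.0]
contact_force: [-1.0, 0.2, 1.9]
grip_width: 0.0286
clock: 55.15
tcp_pos: [0.4021, 0.3361, 0.0917]
orientation: [-3.097, -0.517, -0.004]
contact_force: [-0.1, -0.3, -0.6]
grip_width: 0.0289
t 55.15 tcp [0.4021 0.3361 0.0917] F [-0.1 -0.3 -0.6] w 28.9 q7 -0.53
jaw yaw deg 18.95 tilt [0.002 0.002]
```

View pics/cc2.png

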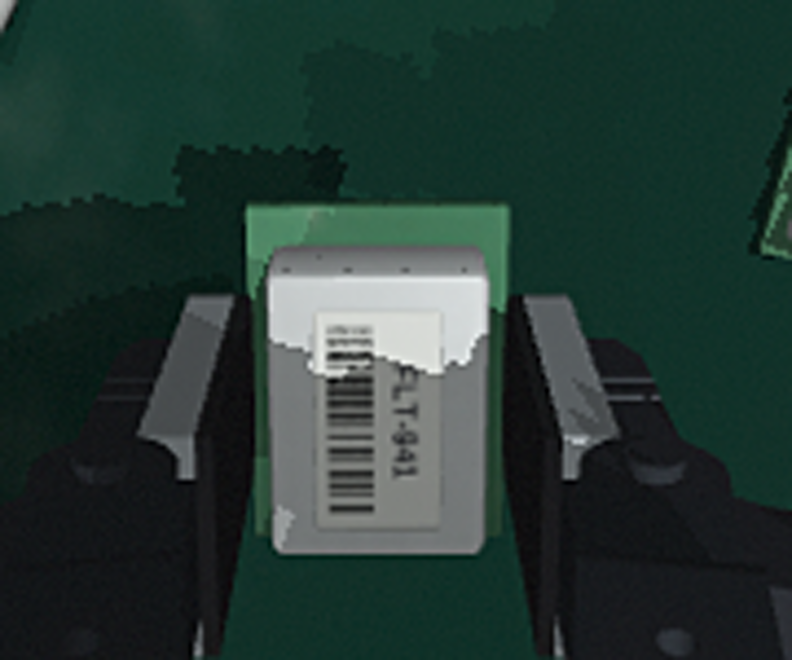

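```bash
python3 - <<'E'
from h import *
import pickle
f=pickle.load(open("cc.pkl","rb")); t=lambda u,v:uc(u,v,190,180,4.4)
o,Rm=T()
c=quad(f,[(247,205),(509,205),(500,535),(257,535)],o[2]+.0005,t); print((Rm.T@(np.r_[c,o[2]+.0005]-o)*1000).round(2))
print(totool([.5348,.1281,.095],np.radians(.25)))
E
```

```text
c [0.4019 0.3354] long 0.0418 109.1 short 0.0294 18.9
[ 0.32  0.27 -0.5 ]
[array([ 58.7, 239.5,  -4.4]), array([-0. , -0. , 18.7]), array([ 1.000e-01, -0.000e+00, -1.613e+02])]
```

```bash
python3 -m handwheel '2 10 -4 0 0 1 20; 8 32 -5 0 0 3 20; 15 62 -5 0 0 6 20; 23 94 -5 0 0 9 20; 31 126 -5 0 0 12 20; 39 158 -5 0 0 15 20; 46 188 -5 0 0 17 20; 52 213 -5 0 0 18.7 20; 57 230 -5 0 0 18.7 20; 58.6 239 -5 0 0 18.7 20; 58.6 239 -5 0 0 18.7 20; 58.6 239 -5 0 0 18.7 20'; python3 - <<'E'
from h import *
st(); print(totool([.5347,.1284,.0275],np.radians(.25)))
E
```

```text
clock: 56.7
tcp_pos: [0.534, 0.1294, 0.0952]
orientation: [-3.141, -0.009, 0.001]
contact_force: [0.1, -0.2, -0.5]
grip_width: 0.0289
t 56.7 tcp [0.534  0.1294 0.0952] F [ 0.1 -0.2 -0.5] w 28.9 q7 -0.32
jaw yaw deg 0.34 tilt [-0.0005  0.0005]
[array([ 0.8,  1.1, 67.7]), array([-0. ,  0. ,  0.1]), array([  -0. ,   -0. , -179.9])]
```

```bash
python3 -m handwheel '0.4 0.5 12 0 0 0 20; 0.4 0.5 30 0 0 0 20; 0.4 0.5 46 0 0 0 20; 0.4 0.5 58 0 0 0 20; 0.4 0.5 65 0 0 0 20; 0.4 0.5 68 0 0 0 20; 0.4 0.5 68 0 0 0 20; 0.4 0.5 68 0 0 0 20'; python3 - <<'E'
from h import *
st()
f=grab_frame("wrist"); import pickle; pickle.dump(f,open("dd.pkl","wb")); crop(f,"dd",190,170,370,310,4.2)
E
```

```text
clock: 57.7
tcp_pos: [0.5352, 0.1281, 0.0277]
orientation: [-3.141, -0.007, -0.001]
contact_force: [0.3, 0.2, -1.6]
grip_width: 0.029
t 57.7 tcp [0.5352 0.1281 0.0277] F [ 0.3  0.2 -1.6] w 29.0 q7 -0.31
jaw yaw deg 0.25 tilt [0.0008 0.0003]
```

View pics/dd.png

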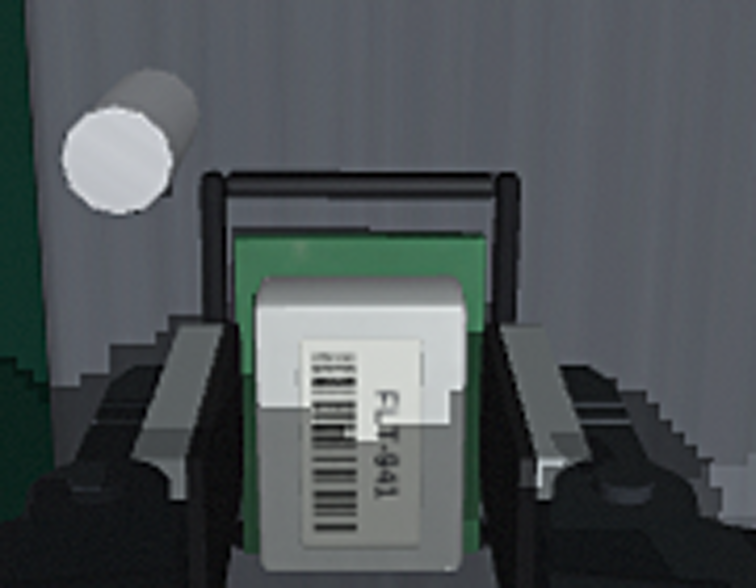

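```bash
python3 - <<'E'
from h import *
import pickle
f=pickle.load(open("dd.pkl","rb")); t=lambda u,v:uc(u,v,190,170,4.2)
zb=.0277+.0006
a=p2w(f,t(361,236),zb); c=p2w(f,t(361,172),.019)
print("gap",c[1]-.003-a[1])
for l,r,v,z in((235,486,240,zb),(202,520,215,.019)): print((p2w(f,t(l,v),z)+p2w(f,t(r,v),z))/2)
E
```

```text
gap 0.0023125567061737518
[0.53462438 0.1482508  0.0283    ]
[0.53469625 0.14853351 0.019     ]
```

Gap 2.3 mm (ideal 2), x centred. Down.

```bash
python3 -m handwheel '0 -0.3 2 0 0 0 20; 0 -0.3 4 0 0 0 20; 0 -0.3 6 0 0 0 20; 0 -0.3 7 0 0 0 20; 0 -0.3 7 0 0 0 20'; python3 - <<'E'
from h import *
st()
E
```

```text
clock: 58.38
tcp_pos: [0.5348, 0.1282, 0.0204]
orientation: [3.142, 0.007, -0.001]
contact_force: [-2.2, -0.4, 3.2]
grip_width: 0.0286
t 58.38 tcp [0.5348 0.1282 0.0204] F [-2.2 -0.4  3.2] w 28.6 q7 -0.31
jaw yaw deg 0.25 tilt [-0.0003 -0.    ]
```

```bash
python3 -m handwheel '0 0 0 0 0 0 31; 0 0 0 0 0 0 36; 0 0 0 0 0 0 40; 0 0 -10 0 0 0 40; 0 0 -35 0 0 0 40; 0 0 -70 0 0 0 40; 0 0 -105 0 0 0 40; 0 0 -120 0 0 0 40; 0 0 -120 0 0 0 40'; python3 - <<'E'
from h import *
import pickle
st()
f=grab_frame("wrist"); crop(f,"ee",190,120,390,270,4)
print(totool([.485,.366,.13],np.radians(8)))
E
```

```text
clock: 59.5
tcp_pos: [0.5355, 0.1285, 0.1412]
orientation: [-3.141, -0.007, -0.003]
contact_force: [-0.2, -0.9, -0.1]
grip_width: 0.0398
t 59.5 tcp [0.5355 0.1285 0.1412] F [-0.2 -0.9 -0.1] w 39.8 q7 -0.32
jaw yaw deg 0.25 tilt [0.0021 0.0008]
[array([ -48.5, -238. ,   10.1]), array([-0. ,  0. , -7.7]), array([  0. ,   0. , 172.3])]
```

View pics/ee.png

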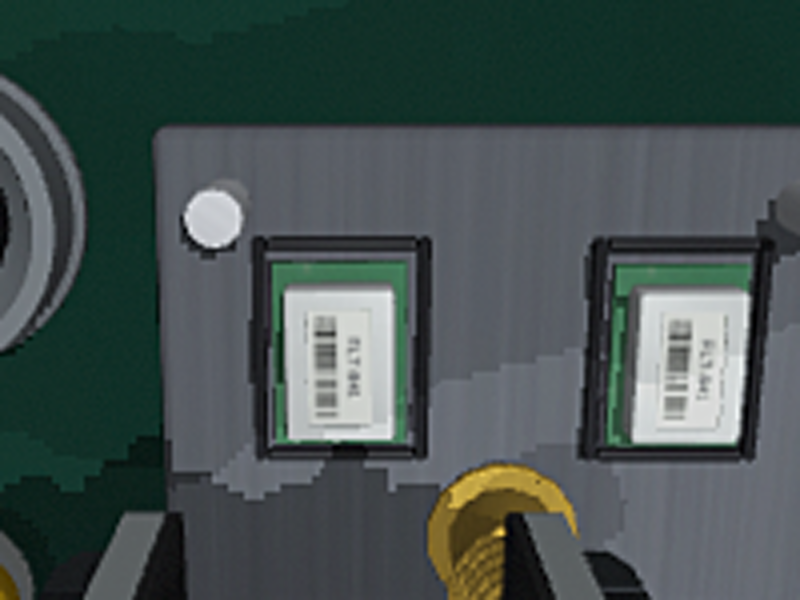

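Two modules sit flat in their pockets. Now the third.

```bash
python3 -m handwheel '-3 -15 0 0 0 0 38; -9 -42 0 0 0 -1 38; -15 -72 0 0 0 -2 38; -21 -104 0 0 0 -3 38; -28 -136 0 0 0 -4 38; -34 -168 3 0 0 -6 38; -40 -197 6 0 0 -7 38; -45 -220 9 0 0 -7.7 38; -48 -234 10 0 0 -7.7 38; -48.5 -238 10 0 0 -7.7 38; -48.5 -238 10 0 0 -7.7 38; -48.5 -238 10 0 0 -7.7 38'; python3 - <<'E'
from h import *
import pickle
st()
f=grab_frame("wrist"); pickle.dump(f,open("ff.pkl","wb")); cv2.imwrite("pics/ff.png",f["pixels"][:,:,::-1]); crop(f,"ff2",230,150,330,260,7)
E
```

```text
clock: 61.05
tcp_pos: [0.486, 0.3648, 0.1305]
orientation: [3.134, 0.215, 0.001]
contact_force: [-0.4, -0.2, 1.2]
grip_width: 0.0378
t 61.05 tcp [0.486  0.3648 0.1305] F [-0.4 -0.2  1.2] w 37.8 q7 -0.62
jaw yaw deg 7.85 tilt [ 0.0004 -0.0005]
```

View pics/ff.png

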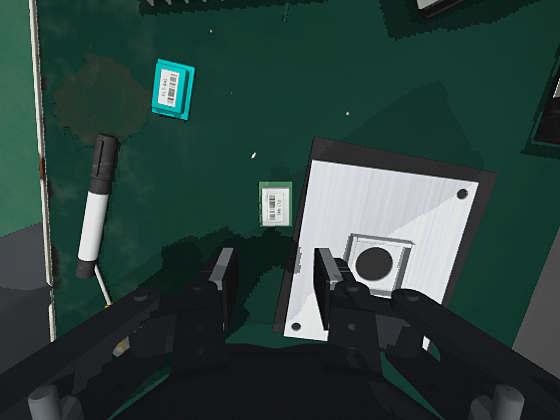

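View pics/ff2.png

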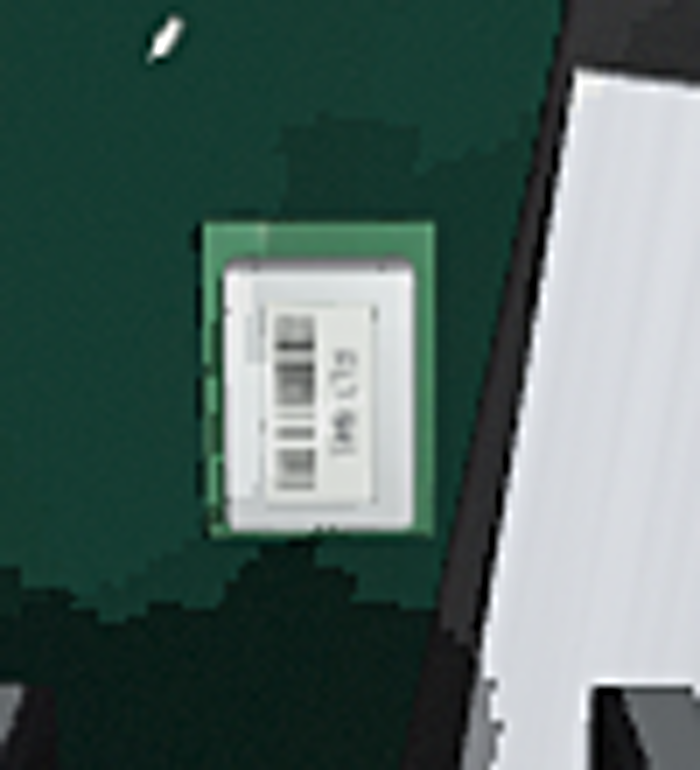

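```bash
python3 - <<'E'
from h import *
import pickle
f=pickle.load(open("ff.pkl","rb"))
t=lambda u,v:uc(u,v,230,150,7)
a=quad(f,[(203,222),(435,222),(434,537),(208,538)],.006,t)
b=quad(f,[(225,262),(415,262),(413,530),(228,530)],.017,t)
a=(a+b)/2
print(a,totool([a[0],a[1],.006],np.radians(8.2)))
E
```

```text
c [0.4851 0.3663] long 0.042 98.3 short 0.0297 8.0
c [0.4851 0.367 ] long 0.0344 98.0 short 0.0233 7.9
[0.48510247 0.36663901] [array([ -0.6,  -1.8, 124.5]), array([ 0. , -0. , -0.3]), array([ -0. ,  -0. , 179.7])]
```

```bash
python3 -m handwheel '-0.3 -1 20 0 0 -0.2 38; -0.4 -1.2 45 0 0 -0.2 38; -0.4 -1.2 70 0 0 -0.2 38; -0.4 -1.2 90 0 0 -0.2 35; -0.4 -1.2 102 0 0 -0.2 35; -0.4 -1.2 105 0 0 -0.2 35;-0.4 -1.2 105 0 0 -0.2 35'; python3 - <<'E'
from h import *
st()
print(totool([.4851,.3666,.006],np.radians(8.1)))
f=grab_frame("wrist"); crop(f,"gg",190,170,370,310,4.2)
E
```

```text
clock: 61.98
tcp_pos: [0.485, 0.3674, 0.0257]
orientation: [-3.133, -0.223, -0.001]
contact_force: [-0.6, 0.4, 1.2]
grip_width: 0.0353
t 61.98 tcp [0.485  0.3674 0.0257] F [-0.6  0.4  1.2] w 35.3 q7 -0.63
jaw yaw deg 8.15 tilt [0.0005 0.0004]
[array([-0.1,  0.8, 19.7]), array([-0. , -0. ,  0.1]), array([   0. ,   -0. , -179.9])]
```

View pics/gg.png

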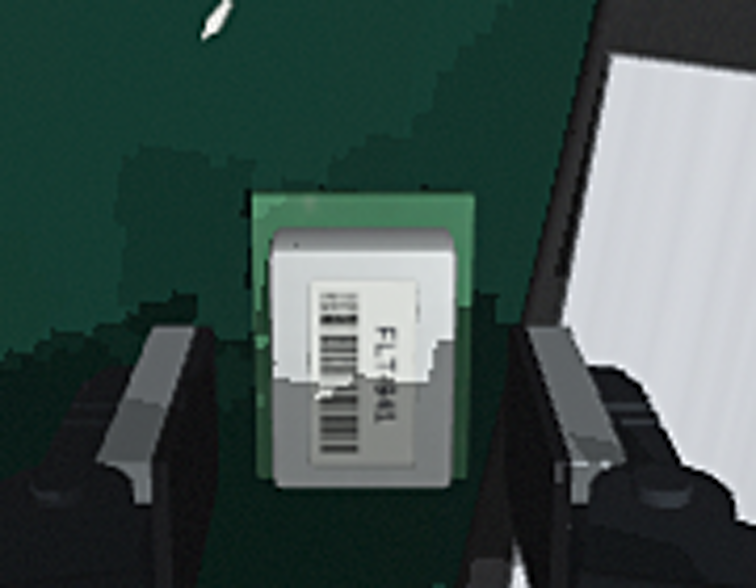

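```bash
python3 -m handwheel '0 0.5 8 0 0 0 35; 0 0.5 15 0 0 0 35; 0 0.5 19.7 0 0 0 35; 0 0.5 19.7 0 0 0 35; 0 0.5 19.7 0 0 0 28; 0 0.5 19.7 0 0 0 20; 0 0.5 19.7 0 0 0 20; 0 0.5 19.7 0 0 0 20; 0 0.5 19.7 0 0 0 20' 40; python3 -m handwheel '0 0 -5 0 0 0 20; 0 0 -20 0 0 0 20; 0 0 -45 0 0 0 20; 0 0 -70 0 0 0 20; 0 0 -85 0 0 0 20; 0 0 -85 0 0 0 20';python3 - <<'E'
from h import *
st()
f=grab_frame("wrist"); cv2.imwrite("pics/hh.png",f["pixels"][:,:,::-1]); import pickle; pickle.dump(f,open("hh.pkl","wb")); crop(f,"hh2",190,180,370,330,4.4)
E
```

```text
clock: 63.15
tcp_pos: [0.4848, 0.3667, 0.0056]
orientation: [-3.134, -0.224, -0.0]
contact_force: [-0.3, -0.1, -0.9]
grip_width: 0.0288
clock: 63.9
tcp_pos: [0.4855, 0.3673, 0.0922]
orientation: [-3.132, -0.223, -0.004]
contact_force: [0.6, 0.5, -0.3]
grip_width: 0.0288
t 63.9 tcp [0.4855 0.3673 0.0922] F [ 0.6  0.5 -0.3] w 28.8 q7 -0.62
jaw yaw deg 8.15 tilt [0.0021 0.002 ]
```

View pics/hh2.png

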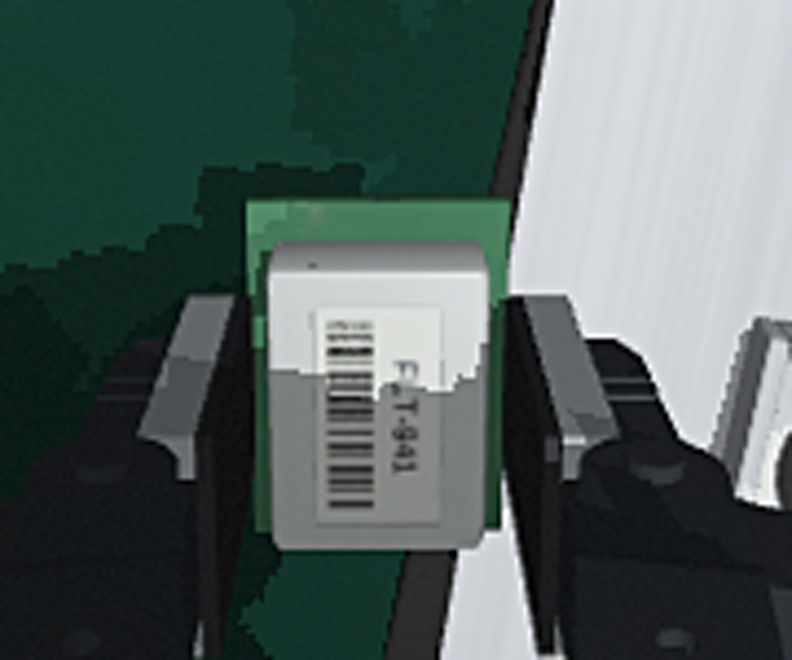

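```bash
python3 - <<'E'
from h import *
print(totool([.535,.0378,.097],np.radians(.25)))
E
```

```text
[array([  2.9, 332.8,  -6.2]), array([-0. , -0. ,  7.9]), array([ 1.000e-01, -0.000e+00, -1.721e+02])]
```

```bash
python3 -m handwheel '0 10 -5 0 0 0 20; 0 35 -6 0 0 1 20; 1 72 -6 0 0 2 20; 1 112 -6 0 0 3 20; 1 152 -6 0 0 4 20; 2 192 -6 0 0 5 20; 2 232 -6 0 0 6 20; 3 270 -6 0 0 7 20; 3 300 -6 0 0 7.9 20; 3 320 -6 0 0 7.9 20; 3 330 -6 0 0 7.9 20; 3 332.5 -6 0 0 7.9 20'; python3 -m handwheel '0 0 5 0 0 0 20; 0 0 10 0 0 0 20; 0 0 10 0 0 0 20'; python3 - <<'E'
from h import *
st(); print(totool([.535,.0378,.0275],np.radians(.25)))
f=grab_frame("side"); crop(f,"ii",220,110,340,230,5)
E
```

```text
clock: 65.45
tcp_pos: [0.5345, 0.0368, 0.0964]
orientation: [3.141, 0.004, -0.001]
contact_force: [-0.4, 0.1, -1.3]
grip_width: 0.0285
clock: 65.82
tcp_pos: [0.5344, 0.0387, 0.0859]
orientation: [-3.142, -0.009, 0.002]
contact_force: [0.2, -0.1, 0.2]
grip_width: 0.0288
t 65.83 tcp [0.5344 0.0387 0.0859] F [ 0.2 -0.1  0.2] w 28.8 q7 -0.15
jaw yaw deg 0.33 tilt [-0.0012  0.    ]
[array([ 0.6,  0.9, 58.4]), array([-0. ,  0.1,  0.1]), array([-1.000e-01, -0.000e+00, -1.799e+02])]
```

View pics/ii.png

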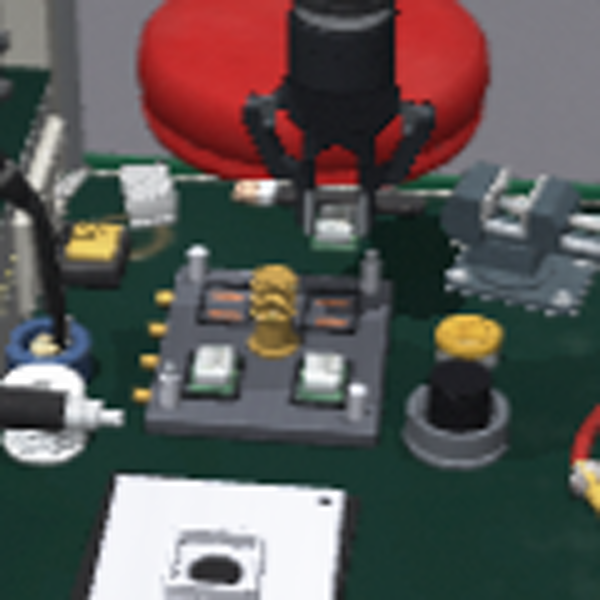

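```bash
python3 -m handwheel '0.4 0.4 12 0 0 0 20; 0.4 0.4 28 0 0 0 20; 0.4 0.4 42 0 0 0 20; 0.4 0.4 52 0 0 0 20; 0.4 0.4 58 0 0 0 20; 0.4 0.4 58 0 0 0 20; 0.4 0.4 58 0 0 0 20'; python3 - <<'E'
from h import *
st()
f=grab_frame("wrist"); import pickle; pickle.dump(f,open("jj.pkl","wb")); crop(f,"jj",190,170,370,310,4.2)
E
```

```text
clock: 66.75
tcp_pos: [0.5357, 0.0376, 0.029]
orientation: [-3.141, -0.007, -0.001]
contact_force: [0.3, -0.9, -0.8]
grip_width: 0.029
t 66.75 tcp [0.5357 0.0376 0.029 ] F [ 0.3 -0.9 -0.8] w 29.0 q7 -0.15
jaw yaw deg 0.26 tilt [0.0007 0.0001]
```

View pics/jj.png

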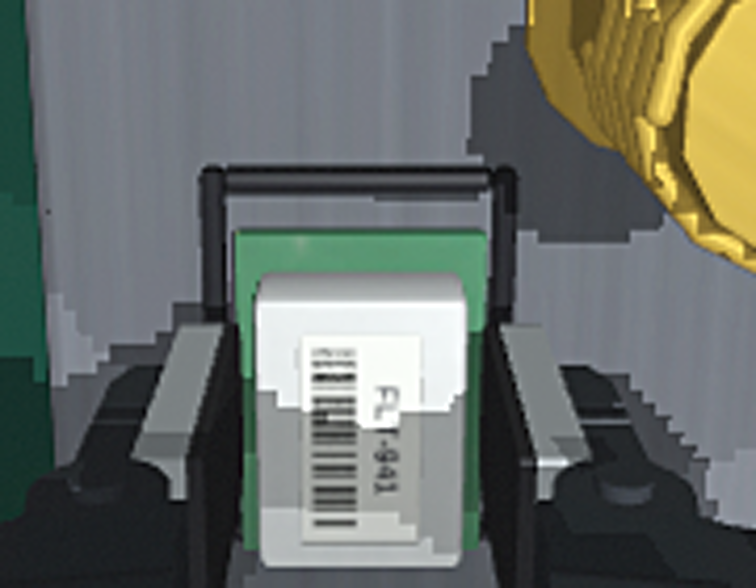

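```bash
python3 - <<'E'
from h import *
import pickle
f=pickle.load(open("jj.pkl","rb")); t=lambda u,v:uc(u,v,190,170,4.2)
zb=.029+.0004
a=p2w(f,t(361,230),zb); c=p2w(f,t(361,165),.019)
print("gap",c[1]-.003-a[1],c)
for l,r,v,z in((235,486,235,zb),(202,516,210,.019)): print((p2w(f,t(l,v),z)+p2w(f,t(r,v),z))/2)
E
```

```text
gap 0.002187944864246706 [0.53511891 0.06418316 0.019     ]
[0.53508102 0.05838196 0.0294    ]
[0.53490405 0.05837311 0.019     ]
```

```bash
python3 -m handwheel '-0.2 -0.2 2 0 0 0 20; -0.2 -0.2 4 0 0 0 20; -0.2 -0.2 6 0 0 0 20; -0.2 -0.2 8 0 0 0 20; -0.2 -0.2 8.3 0 0 0 20; -0.2 -0.2 8.3 0 0 0 20'; python3 - <<'E'
from h import *
st()
E
```

```text
clock: 67.55
tcp_pos: [0.5352, 0.0378, 0.0205]
orientation: [-3.142, -0.007, 0.0]
contact_force: [-1.5, -0.9, 4.4]
grip_width: 0.0288
t 67.55 tcp [0.5352 0.0378 0.0205] F [-1.5 -0.9  4.4] w 28.8 q7 -0.15
jaw yaw deg 0.25 tilt [-0.0001  0.0001]
```

```bash
python3 -m handwheel '0 0 0 0 0 0 31; 0 0 0 0 0 0 36; 0 0 0 0 0 0 40; 0 0 -10 0 0 0 40; 0 0 -35 0 0 0 40; 0 0 -70 0 0 0 40; 0 -20 -110 0 0 0 50; 0 -60 -160 0 0 0 60; 0 -80 -200 0 0 0 66; 0 -80 -210 0 0 0 66; 0 -80 -210 0 0 0 66'; python3 - <<'E'
from h import *
import pickle
st()
f=grab_frame("wrist"); pickle.dump(f,open("kk.pkl","wb")); cv2.imwrite("pics/kk.png",f["pixels"][:,:,::-1])
f=grab_frame("side"); cv2.imwrite("pics/kk_side.png",f["pixels"][:,:,::-1])
f=grab_frame("scene"); cv2.imwrite("pics/kk_scene.png",f["pixels"][:,:,::-1])
E
```

```text
clock: 68.92
tcp_pos: [0.5349, 0.117, 0.2307]
orientation: [3.141, 0.006, 0.001]
contact_force: [-0.1, -0.5, -0.3]
grip_width: 0.0661
t 68.92 tcp [0.5349 0.117  0.2307] F [-0.1 -0.5 -0.3] w 66.1 q7 -0.31
jaw yaw deg 0.22 tilt [ 0.0009 -0.0001]
```

View pics/kk.png

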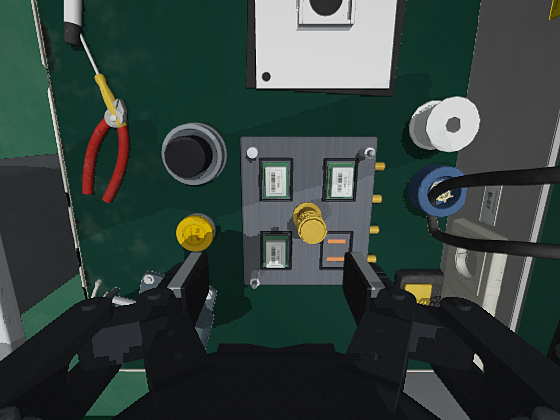

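View pics/kk_side.png

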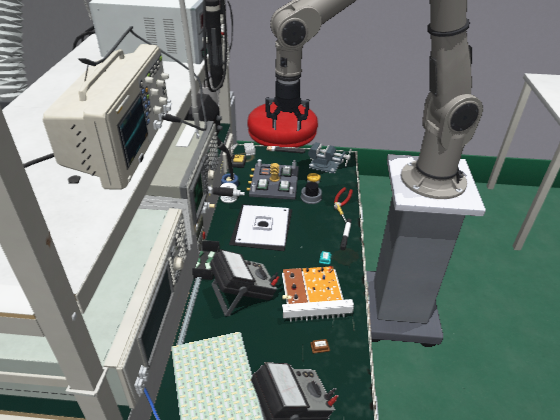

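View pics/kk_scene.png

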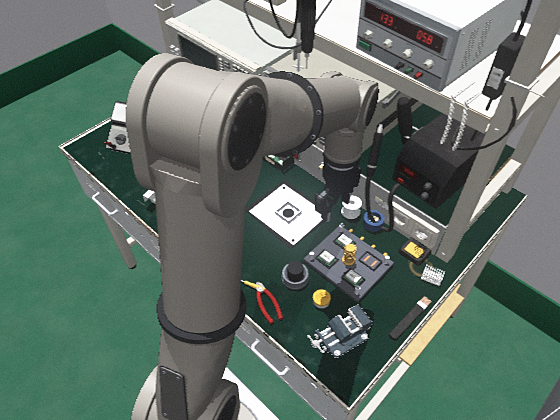

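```bash
python3 - <<'E'
from h import *
import pickle
f=pickle.load(open("kk.pkl","rb")); crop(f,"ll",235,130,385,295,4.5)
print(totool([.5873,.3218,.10],np.radians(.25)))
E
```

```text
[array([  54.3, -205.4,  128.3]), array([ 0.1,  0.2, -0.1]), array([ 2.000e-01, -1.000e-01,  1.799e+02])]
```

View pics/ll.png

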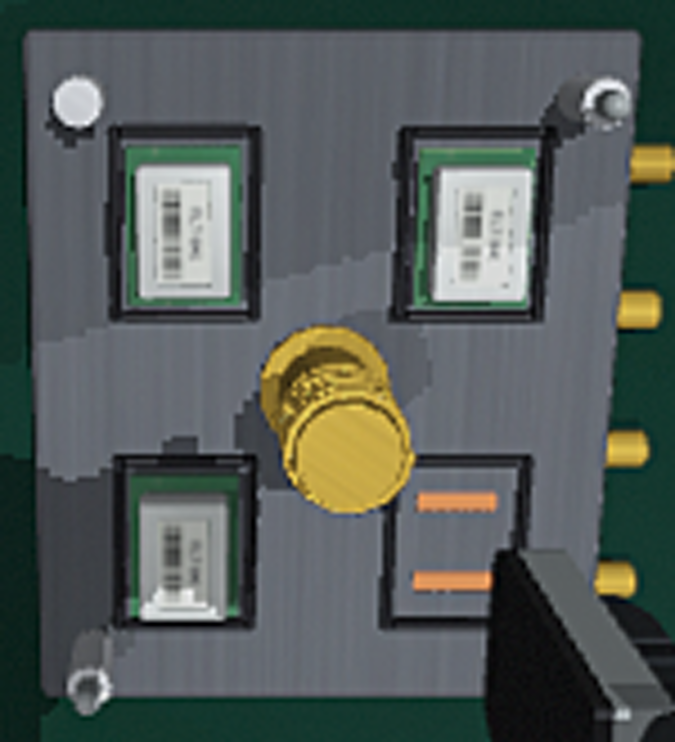

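```bash
python3 -m handwheel '5 -15 5 0 0 0 66; 13 -42 18 0 0 0 66; 22 -76 38 0 0 0 66; 31 -112 60 0 0 0 66; 40 -148 82 0 0 0 66; 48 -178 104 0 0 0 66; 53 -197 120 0 0 0 66; 54 -205 128 0 0 0 66; 54 -205 128 0 0 0 66; 54 -205 128 0 0 0 66'; python3 - <<'E'
from h import *
st()
f=grab_frame("wrist"); im=f["pixels"][:,:,::-1].copy()
c=np.array([.5868,.3219]); a=np.radians(.25); M=np.array([[np.cos(a),-np.sin(a)],[np.sin(a),np.cos(a)]])
for hx,hy,z in((.075,.09,.006),(.029,.029,.018)):
    P=np.c_[(M@(np.array([[hx,hy],[-hx,hy],[-hx,-hy],[hx,-hy]]).T)).T+c,np.full(4,z)]
    cv2.polylines(im,[np.round(w2p(f,P)*16).astype(int)],True,(0,0,255),1,shift=4)
cv2.imwrite("pics/mm.png",im)
print(totool([.5873,.3218,.03],np.radians(.25)))
E
```

```text
clock: 70.32
tcp_pos: [0.5884, 0.322, 0.1028]
orientation: [3.141, 0.005, 0.001]
contact_force: [-1.2, -0.4, 0.1]
grip_width: 0.0662
t 70.33 tcp [0.5884 0.322  0.1028] F [-1.2 -0.4  0.1] w 66.2 q7 -0.59
jaw yaw deg 0.18 tilt [ 0.0006 -0.0003]
[array([-1.3,  0.2, 73.1]), array([-0. , -0.1, -0.1]), array([-1.000e-01,  0.000e+00,  1.799e+02])]
```

View pics/mm.png

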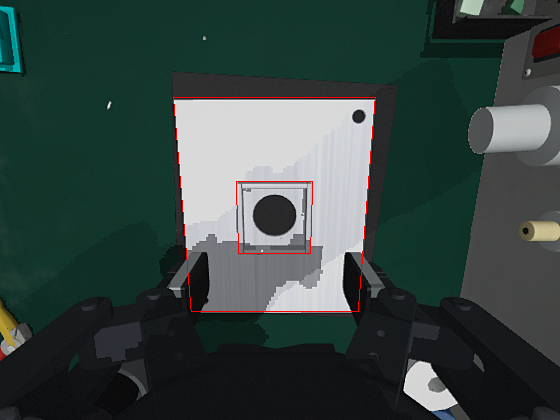

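Cover is where expected (not moved). Descend, grip.

```bash
python3 -m handwheel '-1 0.2 15 0 0 0 66; -1 0.2 38 0 0 0 66; -1 0.2 60 0 0 0 66; -1 0.2 78 0 0 0 66; -1 0.2 90 0 0 0 66; -1 0.2 97 0 0 0 66; -1 0.2 100 0 0 0 66; -1 0.2 100 0 0 0 66; -1 0.2 100 0 0 0 66'; python3 - <<'E'
from h import *
st()
print(totool([.5873,.3218,.001],np.radians(.25)))
E
```

```text
clock: 71.5
tcp_pos: [0.5873, 0.3231, 0.0029]
orientation: [-3.141, -0.007, -0.001]
contact_force: [0.6, 0.4, 0.0]
grip_width: 0.0656
t 71.5 tcp [0.5873 0.3231 0.0029] F [0.6 0.4 0. ] w 65.6 q7 -0.6
jaw yaw deg 0.26 tilt [0.0009 0.0006]
[array([0. , 1.3, 1.9]), array([-0. , -0.1,  0. ]), array([ 1.0e-01, -1.0e-01, -1.8e+02])]
```

```bash
python3 -m handwheel '0 1.1 1 0 0 0 66; 0 1.1 1 0 0 0 66; 0 1.1 1 0 0 0 62; 0 1.1 1 0 0 0 58; 0 1.1 1 0 0 0 54; 0 1.1 1 0 0 0 54; 0 1.1 1 0 0 0 54; 0 1.1 1 0 0 0 54' 80; python3 - <<'E'
from h import *
st()
E
```

```text
clock: 72.5
tcp_pos: [0.5873, 0.3218, 0.0022]
orientation: [-3.141, -0.007, -0.001]
contact_force: [0.3, -0.7, 7.1]
grip_width: 0.0559
t 72.5 tcp [0.5873 0.3218 0.0022] F [ 0.3 -0.7  7.1] w 55.9 q7 -0.6
jaw yaw deg 0.25 tilt [0.0006 0.0003]
```

```bash
python3 -m handwheel '0 0 -3 0 0 0 54; 0 0 -10 0 0 0 54; 0 0 -22 0 0 0 54; 0 0 -38 0 0 0 54; 0 0 -56 0 0 0 54; 0 0 -74 0 0 0 54; 0 0 -88 0 0 0 54; 0 0 -96 0 0 0 54; 0 0 -98 0 0 0 54; 0 0 -98 0 0 0 54'; python3 - <<'E'
from h import *
st();print(totool([.5734,.0837,.1],np.radians(.25)))
E
```

```text
clock: 73.75
tcp_pos: [0.5866, 0.3216, 0.0989]
orientation: [3.141, 0.007, -0.001]
contact_force: [0.1, 0.9, -2.5]
grip_width: 0.0557
t 73.75 tcp [0.5866 0.3216 0.0989] F [ 0.1  0.9 -2.5] w 55.7 q7 -0.59
jaw yaw deg 0.26 tilt [-0.0006 -0.0004]
[array([-14.3, 237.8,  -1. ]), array([0., 0., 0.]), array([-1.0e-01,  0.0e+00, -1.8e+02])]
```

```bash
python3 -m handwheel '-1 10 0 0 0 0 54; -2 32 0 0 0 0 54; -4 60 0 0 0 0 54; -6 90 0 0 0 0 54; -8 120 0 0 0 0 54; -10 150 0 0 0 0 54; -11 178 0 0 0 0 54; -12 202 0 0 0 0 54; -13 222 0 0 0 0 54; -14 234 0 0 0 0 54; -14 237.8 0 0 0 0 54; -14 237.8 0 0 0 0 54'; python3 -m handwheel '0 0 0 0 0 0 54; 0 0 0 0 0 0 54;0 0 0 0 0 0 54'; python3 - <<'E'
from h import *
st();print(totool([.5734,.0837,.06],np.radians(.25)))
import pickle
f=grab_frame("wrist"); pickle.dump(f,open("nn.pkl","wb")); cv2.imwrite("pics/nn.png",f["pixels"][:,:,::-1])
E
```

```text
clock: 75.25
tcp_pos: [0.574, 0.0844, 0.0993]
orientation: [-3.141, -0.008, -0.0]
contact_force: [0.1, 0.2, -1.8]
grip_width: 0.0556
clock: 75.62
tcp_pos: [0.5739, 0.0843, 0.0992]
orientation: [-3.141, -0.008, 0.0]
contact_force: [0.7, -0.1, -2.6]
grip_width: 0.0557
t 75.62 tcp [0.5739 0.0843 0.0992] F [ 0.7 -0.1 -2.6] w 55.7 q7 -0.24
jaw yaw deg 0.3 tilt [-0.0001  0.0001]
[array([-0.5,  0.6, 39.2]), array([-0.,  0.,  0.]), array([  -0.,   -0., -180.])]
```

View pics/nn.png

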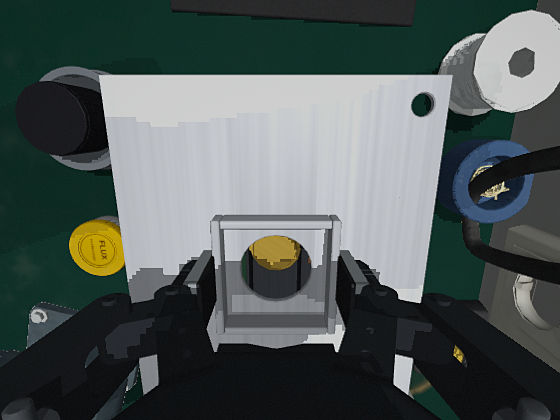

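```bash
python3 -m handwheel '-0.5 0.6 6 0 0 0 54; -0.5 0.6 16 0 0 0 54; -0.5 0.6 28 0 0 0 54; -0.5 0.6 37 0 0 0 54; -0.5 0.6 42 0 0 0 54; -0.5 0.6 43 0 0 0 54; -0.5 0.6 43 0 0 0 54; -0.5 0.6 43 0 0 0 54; -0.5 0.6 43 0 0 0 54'; python3 - <<'E'
from h import *
st();print(totool([.5734,.0837,.037],np.radians(.25)))
import pickle
f=grab_frame("wrist"); pickle.dump(f,open("oo.pkl","wb")); crop(f,"oo",380,70,470,140,8)
f=grab_frame("side"); crop(f,"oo_side",220,120,340,220,6)
E
```

```text
clock: 76.8
tcp_pos: [0.5737, 0.0833, 0.0566]
orientation: [-3.141, -0.007, -0.001]
contact_force: [-0.9, -0.1, -2.2]
grip_width: 0.0559
t 76.8 tcp [0.5737 0.0833 0.0566] F [-0.9 -0.1 -2.2] w 55.9 q7 -0.24
jaw yaw deg 0.26 tilt [0.0005 0.0002]
[array([-0.3, -0.4, 19.6]), array([-0., -0.,  0.]), array([   0.,   -0., -180.])]
```

View pics/oo.png

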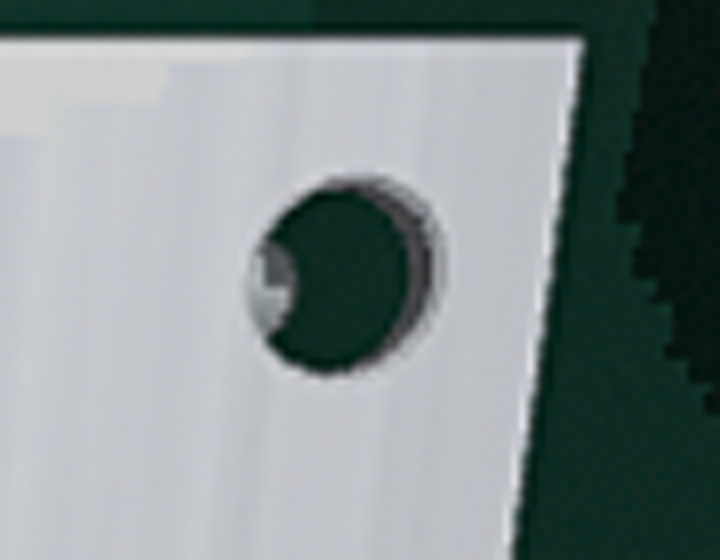

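View pics/oo_side.png

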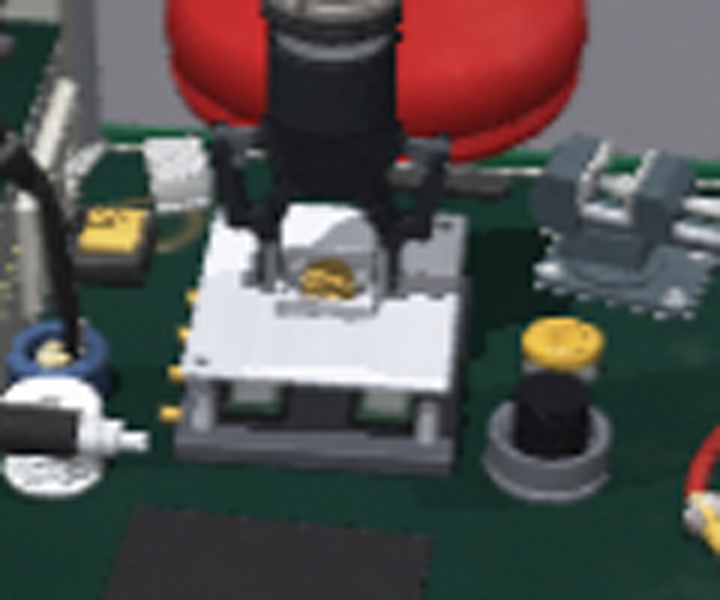

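```bash
python3 - <<'E'
from h import *
import pickle
f=pickle.load(open("oo.pkl","rb")); t=lambda u,v:uc(u,v,380,70,8)
print("hole",p2w(f,t(347,275),.0606), [p2w(f,t(*q),.0606).round(4) for q in((247,275),(446,275),(347,172),(347,378))])
cs=[p2w(f,t(*q),.0606).round(4) for q in((584,38),)];print(cs, "expected corner rel hole", .011,.012)
print("pin right edge seen at",p2w(f,t(297,290),.047))
print("pred pin px",w2p(f,[[.6357,.1617,.05],[.6392,.1617,.046]]), "crop->",t(297,290))
E
```

```text
hole [0.63654119 0.16065778 0.0606    ] [array([0.6311, 0.1606, 0.0606]), array([0.6419, 0.1607, 0.0606]), array([0.6359, 0.1659, 0.0606]), array([0.6372, 0.1553, 0.0606])]
[array([0.6475, 0.1725, 0.0606])] expected corner rel hole 0.011 0.012
pin right edge seen at [0.63995097 0.16095626 0.047     ]
pred pin px [[410.6850967  103.54573275]
 [414.37203709 104.33017375]] crop-> (416.6875, 105.8125)
```

```bash
python3 -m handwheel '-0.3 -0.4 0 0 0 0 54; -0.3 -0.4 3 0 0 0 54; -0.3 -0.4 6 0 0 0 54; -0.3 -0.4 9 0 0 0 54; -0.3 -0.4 11 0 0 0 54; -0.3 -0.4 11 0 0 0 54; -0.3 -0.4 11 0 0 0 54'; python3 - <<'E'
from h import *
st();print(totool([.5734,.0837,.037],np.radians(.25)))
import pickle
f=grab_frame("wrist"); pickle.dump(f,open("pp.pkl","wb")); crop(f,"pp",380,70,470,140,8)
E
```

```text
clock: 77.78
tcp_pos: [0.5732, 0.0836, 0.0453]
orientation: [-3.142, -0.007, -0.0]
contact_force: [0.4, -0.3, -2.9]
grip_width: 0.0562
t 77.78 tcp [0.5732 0.0836 0.0453] F [ 0.4 -0.3 -2.9] w 56.2 q7 -0.24
jaw yaw deg 0.26 tilt [0.0001 0.    ]
[array([ 0.2, -0.1,  8.3]), array([-0., -0.,  0.]), array([   0.,   -0., -180.])]
```

View pics/pp.png

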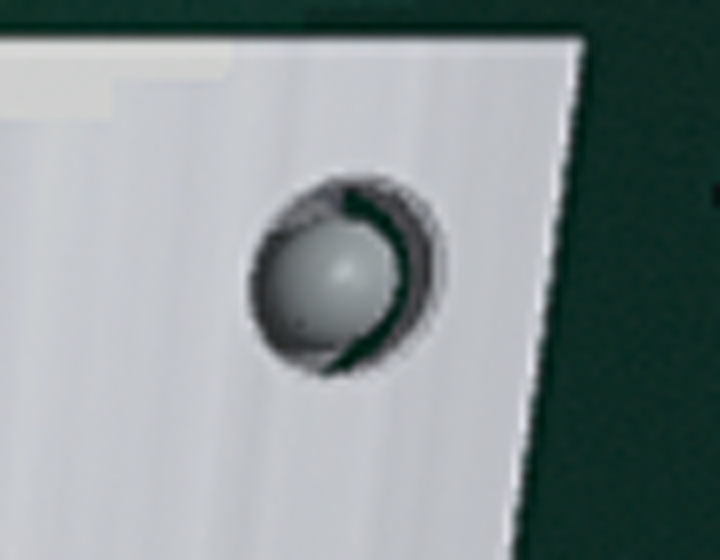

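```bash
python3 -m handwheel '0 0 2 0 0 0 54; 0 0 4 0 0 0 54; 0 0 6 0 0 0 54; 0 0 7 0 0 0 54; 0 0 7.5 0 0 0 54; 0 0 7.5 0 0 0 54'; python3 - <<'E'
from h import *
st()
E
```

```text
clock: 78.58
tcp_pos: [0.573, 0.0836, 0.0382]
orientation: [-3.142, -0.007, 0.0]
contact_force: [-2.7, -0.2, 4.1]
grip_width: 0.0555
t 78.58 tcp [0.573  0.0836 0.0382] F [-2.7 -0.2  4.1] w 55.5 q7 -0.24
jaw yaw deg 0.26 tilt [-0.0002  0.    ]
```

Seated depth reached (same TCP height as at lift-off, 4 N contact). Release and inspect.

```bash
python3 -m handwheel '0 0 0 0 0 0 58; 0 0 0 0 0 0 64; 0 0 0 0 0 0 70; 0 0 0 0 0 0 70; 0 0 -10 0 0 0 70; 0 0 -30 0 0 0 70; 0 0 -65 0 0 0 70; 0 0 -105 0 0 0 70; 0 0 -130 0 0 0 70; 0 0 -140 0 0 0 70; 0 0 -140 0 0 0 70'; python3 - <<'E'
from h import *
st()
f=grab_frame("wrist"); im=f["pixels"][:,:,::-1].copy(); crop(f,"qq_raw",170,90,380,310,2.7)
c=np.array([.5728,.0838]); a=np.radians(.25); M=np.array([[np.cos(a),-np.sin(a)],[np.sin(a),np.cos(a)]])
for hx,hy,z in((.075,.09,.042),(.029,.029,.054)):
    P=np.c_[(M@(np.array([[hx,hy],[-hx,hy],[-hx,-hy],[hx,-hy]]).T)).T+c,np.full(4,z)]
    cv2.polylines(im,[np.round(w2p(f,P)*16).astype(int)],True,(0,0,255),1,shift=4)
cv2.imwrite("pics/qq.png",im)
f=grab_frame("side"); crop(f,"qq_side",220,130,340,230,6)
E
```

```text
clock: 79.95
tcp_pos: [0.5733, 0.0837, 0.1782]
orientation: [-3.141, -0.007, -0.002]
contact_force: [0.6, -0.5, -0.1]
grip_width: 0.0699
t 79.95 tcp [0.5733 0.0837 0.1782] F [ 0.6 -0.5 -0.1] w 69.9 q7 -0.24
jaw yaw deg 0.26 tilt [0.001  0.0003]
```

View pics/qq.png

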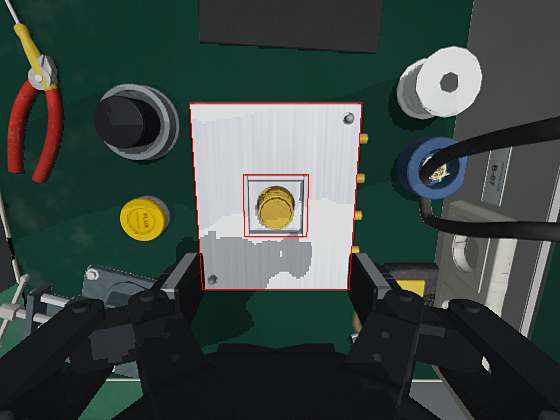

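View pics/qq_raw.png

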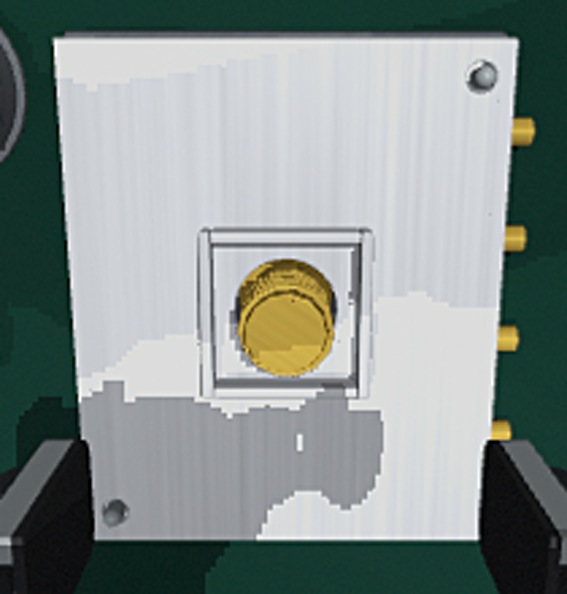

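View pics/qq_side.png

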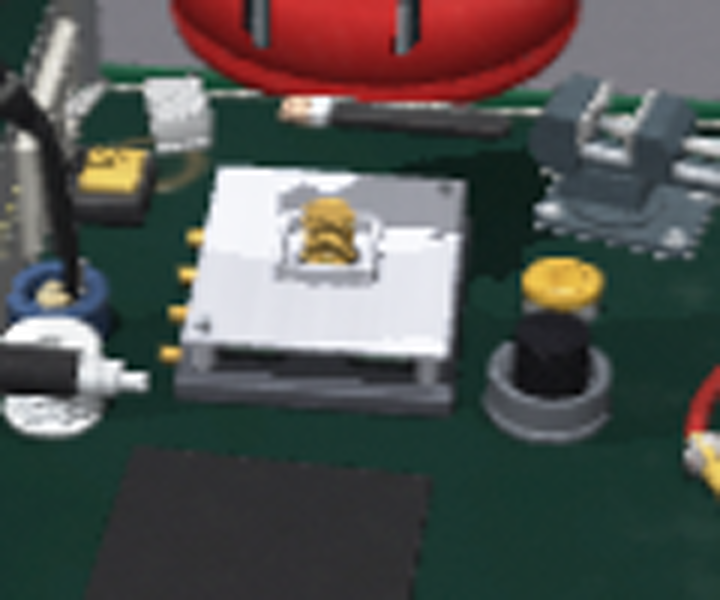

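```bash
python3 - <<'E'
from bench import workorder
print(workorder.hand_in())
E
```

```text
the job is handed in; nothing more can be done
None
```

The fixture is loaded with all three modules I found on the bench, and the cover is back on. I handed the job in at about 80 s; the hand-in gives no verdict.

- **Cap:** I unscrewed it in three grips and parked it in the cup. A projected outline matched where it should sit, and it was still there, level, in the last view.
- **Cover:** I laid it flat on the pad and put it back after the modules were in. Both pins show through their holes. The wrist view matches the outline fitted at the start, and the side view looks the same as before. It seated at the same tool height as at lift-off, with 4 N of contact.
- **Modules:** They lie flat in pockets 3, 1 and 0, with a visible gap all round before the cover went on. One had moved about 3 cm on the bench before I reached it, so I measured it again before gripping.
- **Left alone:** I did not touch the turquoise and brown look-alikes or the bystanders.

**Small disagreements:** Camera and arm positions differed by up to about 1 mm at the pockets and pins, and by 2 to 3 mm on the modules until I allowed for a board about 6 mm thick. I corrected both from close-up pictures. No check failed. I saw no fourth module in any view, but I did not make a separate sweep behind the multimeter.

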